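# Close up a shelving drive unit: turn its cover over and fit the spacer sleeve

### The arm

A 6-joint arm with a two-finger parallel gripper is mounted at the origin on the work surface. World frame = base frame: x ahead of the robot, y to its left, z up, the work surface at z = 0. Lengths are in mm, angles in rad, forces in N, time in s.
With the tool pointing down it reaches from about 275 to 1000 mm from the base axis. Payload 8.4 kg.
Tool frame: the origin (TCP) lies at the very end of the fingers, on their centre line; the grasp point (between the pads) lies 19 mm behind it; z points along the fingers, y is the line along which they close (so a half turn about z gives the same grasp; the last joint's range is limited). The gripper opens to 85 mm and grips with 20 to 120 N. Pads are 22 mm wide; open, the fingers measure 114 mm over their backs; the gripper's body (76 mm by 85 mm) begins 54 mm behind the grasp point. The pads swing forward as they close: fully open they stand 13 mm farther back than shut.
Start: joints at [1.115, 0.353, 1.633, -0, 1.155, -0.002], TCP at [273.989, 561.745, 231.281] pointing down, gripper open.
Joint ranges: [-2.63, 2.63], [-0.92, 2.1], [0.06, 2.66], [-1.3, 4.44], [0, 2.69], [-3.02, 3.02]. Speed limits (rad/s): [2.22, 2.22, 2.79, 3.14, 3.14, 3.14].

### API

Orientations are given as [roll, pitch, yaw] about the fixed x, y, z axes, in that order (R = Rz(yaw) Ry(pitch) Rx(roll)).
In Python, from rig import telemetry, imaging, r gives the robot as it stands. The module is installed in compiled form; this text tells all that it offers.
- The arm moves only by the tool step_arm, never from a script. Its argument "moves" is a list of rows, each a list of 3 entries, a list of its own where there are three numbers: the turn, a rotation vector about the tool's x, y, z scaled (see below), then the shift along the tool's x, y, z scaled (see below), then the opening, from -1 (shut) to 1 (fully open). A call has 1 to 8 rows; each row is the pose to reach, as a shift and turn from the pose commanded when the call began, along the tool's axes at that moment; what a row does not reach only later rows make up. The controller multiplies each number of a shift by 200 mm and each number of a turn by 45 degrees. A row lasts 1/10 s, in which the tool goes at most 50 mm and 8.59 degrees, less where a joint would pass 70% of its speed; a pose out of reach is approached as far as the arm can. A call with a number of a shift or a turn outside -1 to 1 is refused whole. A call with a gripper value outside its range is refused whole. The fingers move at their own pace and stop on an object; "squeeze" is the grip in N (left out, the last holds). Time passes only in rows, so rows that repeat a pose let the fingers close. It gives the time, the measured TCP pose, the force, the opening and the grip force at its end, in the units of the state.
- telemetry.sense(): the state, without advancing time (a new reading comes with each control period).
- imaging.grab_frame(name): name is "scene" or "side" or "wrist"; returns the picture (384x512x3 uint8, red, green, blue); there is no depth.
- imaging.calibration(name): a dict with "fx", "fy", "cx", "cy" (pixels), "cam_to_world" (4x4, takes a point from camera to world coordinates). Camera axes: x right, y up, looking along -z (the intrinsics and any distortion apply to the point x, -y, -z); pixel columns grow to the right and rows downward; lengths in mm; the calibration is good to about 2 mm. A picture is of the moment at which its call begins: read the wrist's pose just before it. calibration takes no time and is no camera call; for the wrist camera it gives the pose at the moment of the call.
- r.sign_off(): hands the job in; it is judged then, once.
Trained networks look in the newest picture that a camera, given by its name, has taken for a name from the list of things; names that differ only in an ending like _2 or _b are one class to them, and where a whole thing is asked for, a point or a joint stands for the part that bears it (a point fixed in the world has none). Each returns a list of dicts, best first, with "conf" (0 to 1); they miss things now and then, are a little off and sometimes report something else, mostly with a low value. They report only what shows in the picture. A call takes as long as a camera call. They do not tell look-alikes from the thing itself.
- imaging.recognise(camera, name): "extent" ([left, top, width, height] in pixels, round what is visible of it).
- imaging.mark_of(camera, name): "xy" ([column, row] in pixels: a listed point, or the origin of a listed thing).
The state is a dict: "clock": time; "qpos": joint angles; "qvel": joint speeds; "joint_efforts": joint torques, N m; "eef_pos": TCP position; "tcp_rot": TCP orientation; "contact_force": force on the tool from outside, world axes, zero at the start; "wrist_torque": the same for the moment, N m; "opening": opening from 0.0 (shut) to 1.0 (fully open); "grasp_force": force on a finger pad.
Only numpy, scipy, OpenCV 4.12 (cv2) and the standard library are available. Lean on these libraries where they do the work, as an engineer would, in place of code of your own. Each camera call takes 0.05 s, during which the arm holds its last target. There are 200 camera calls.

### The job

The drive unit of a mobile archive shelf is open on the bench, and its cover lies on the wooden block with the cream painted face down. Turn the cover over (the slotted blue stand will hold it on edge while you change your grip) and lay it flat in its seat between the lugs of the grey unit, painted face up; then slip the orange spacer sleeve, collar down, over the upright shaft until it rests fully home on the shoulder. Do not drop either part, and leave the jar, screwdriver, handwheel and file box where they are.

Things in the scene. Friction and masses are not known exactly. Their poses are not given: they have to be found in the camera images.
- cover: Loose flat cover plate, 120 (x) x 60 (y) x 8 (z) mm, about 160 g, symmetrical. One broad face is cream with a blue disc (painted face), the other dark bare steel with two light stripes. Origin: centre of the PAINTED face; z points out of the bare face: up at the start, down at the end. It starts near the middle of the wooden block, roughly along it, overhanging all round.
- cover_mid (a point): The middle of the cover plate's thickness, 4 mm above cover's origin along z; same axes as the cover.
- block: Fixed wooden block under the cover, 90 (x) x 44 (y) x 30 (z) mm; origin at the centre of its underside on the bench, z up. The cover's 60 mm width overhangs it by 8 mm on each side.
- stand: Fixed blue stand with an upright slot that holds the cover on its short edge: foot 110 (x) x 90 (y) x 6 mm, two walls 44 mm long (y), 8 mm thick, up to 42 mm above the bench. Slot 14 mm wide in x (plate: 8), 36 mm deep, open at both ends along y. A cover left in it leans up to about 10 degrees towards +x or -x, its middle about 66 mm above the bench. Origin: centre of underside.
- slot (a point): Centre of the slot's floor in the blue stand, 6 mm above the bench; axes as the stand.
- unit: Fixed grey drive unit: open housing 126 (x) x 44 (y) x 40 (z) mm with brass gears, steel shaft beyond its +x end. Lugs 12 mm wide, flared outward, 47 mm high, stand round the seat: long sides at x = +-50, short ends at y = +-24 mm; 3 mm play for the cover all round. The middle of the long sides is free for fingers (cover overhangs 8 mm). Origin: underside, below the seat's middle; z up.
- seat (a point): Centre of the cover's seat on the drive unit: the rim of the housing, 40 mm above the bench. The laid cover rests on it, long axis along the unit's x, top face 48 mm above the bench; its end overlaps under the sleeve's collar, so the cover goes in before the sleeve.
- shoulder (a point): On the shaft axis, 77 mm along the unit's x from the seat centre, 49 mm above the bench: top of the dark 26 mm wide shoulder on which the sleeve rests.
- shaft_tip (a point): Top of the shaft, 109 mm above the bench. The shaft is 18 mm in diameter above the shoulder, its last 8 mm tapering to 10 mm.
- sleeve: Loose orange spacer sleeve, 60 g, standing on the bench collar down, z up: collar 50 mm in diameter and 6 mm high, then a tube 32 mm in outer diameter up to 45 mm overall height; through bore 21 mm. Origin at the centre of its underside.
- jar: Bystander: small jar with white cap, 48 mm in diameter, 45 mm high; origin at its underside. It and the sleeve may have changed places.
- screwdriver: Bystander: screwdriver 150 mm long, lying on the bench beyond the work; about 30 mm high.
- handwheel: Bystander: black shelving handwheel lying flat, 182 mm in diameter, with a knob up to 69 mm high; origin at its centre on the bench.
- filebox: Bystander: white and blue slim archive file box lying flat, 300 (x) x 200 (y) x 40 (z) mm; origin at the centre of its underside.
Things that resemble listed ones, but are neither listed nor needed, are in the scene too. Leave any pink or red look-alike of the cover alone.

How it is judged:
By the outcome, as a careful person would: the job done as asked, in the order asked, and still so for the second after the job is handed in, with the robot touching nothing.
It also fails if it takes over 72 s, if anything falls off the work surface, if the arm or the gripper's body presses on something with over 40 N, if the wrist force passes 120 N, or if a joint passes its speed limit or range.

## Working session

There is one attempt and no reset: what is moved stays moved. The work goes in short steps, Python scripts to look and compute and a tool call to move; the robot and the scene stay as the last step left them, time stands still between calls to the robot, and variables do not carry over. Pictures are saved under pics/ and viewed, at most 10 in all, crops included, and the job is handed in when it is done.

Besides the shell and the picture viewer there is one more tool, called after "Emit:" as name(argument=value, ...) on one line, values as JSON. step_arm: Moves the arm, as the interface text tells. Its arguments: {"type":"object","properties":{"moves":{"type":"array"},"squeeze":{"type":"number"}},"required":["moves"]}

```bash
mkdir -p pics; cat > h.py <<'E'
import numpy as np, cv2
from scipy.spatial.transform import Rotation as R
from rig import telemetry, imaging, r
def ray(c,uv):
    M=np.array(c['cam_to_world']);d=np.array([(uv[0]-c['cx'])/c['fx'],-(uv[1]-c['cy'])/c['fy'],-1.])
    d=M[:3,:3]@d;return M[:3,3],d/np.linalg.norm(d)
def atz(c,uv,z):
    o,d=ray(c,uv);return o+d*(z-o[2])/d[2]
def tri(rs):
    A=0;b=0
    for o,d in rs:
        P=np.eye(3)-np.outer(d,d);A=A+P;b=b+P@o
    X=np.linalg.solve(A,b);return X,[np.linalg.norm((np.eye(3)-np.outer(d,d))@(X-o)) for o,d in rs]
def proj(c,X):
    M=np.array(c['cam_to_world']);p=M[:3,:3].T@(np.array(X)-M[:3,3])
    return np.array([c['cx']+c['fx']*p[0]/-p[2],c['cy']-c['fy']*p[1]/-p[2]])
E
python3 - <<'E'
from h import *
print(telemetry.sense())
ims=[]
C={}
for n in ['scene','side','wrist']:
    C[n]=imaging.calibration(n); im=imaging.grab_frame(n); ims.append(im); print(n,C[n].keys(),C[n]['fx'],np.array(C[n]['cam_to_world']).round(2).tolist())
    cv2.imwrite(f'pics/{n}0.png',im[...,::-1])
for n in ['cover','cover_mid','stand','slot','unit','seat','shoulder','shaft_tip','sleeve','block','jar','handwheel','filebox']:
    rs=[]
    for cam in ['scene','side']:
        m=imaging.mark_of(cam,n); print(n,cam,[(np.round(a['xy'],1).tolist(),round(a['conf'],2)) for a in m[:3]])
        if m: rs.append(ray(C[cam],m[0]['xy']))
    if len(rs)==2: X,e=tri(rs);print('   ',X.round(1),np.round(e,1))
E
```

```text
{'clock': 0.0, 'qpos': array([ 1.11459673e+00,  3.53648843e-01,  1.63413443e+00,  4.25317420e-06,
        1.15518142e+00, -2.41142234e-03]), 'qvel': array([ 0.00017179, -0.00065037,  0.00178227,  0.00073757, -0.0015365 ,
       -0.00204031]), 'joint_efforts': array([ 1.76397873e-03, -6.05248332e+01, -3.42054641e+01,  2.08237020e-04,
        9.66766354e-03,  5.07948755e-05]), 'eef_pos': array([273.78155358, 561.32105976, 230.5611124 ]), 'tcp_rot': array([-3.14022062e+00, -7.19729501e-06,  2.68780276e+00]), 'contact_force': array([0.3420434 , 0.18730538, 0.45438836]), 'wrist_torque': array([-0.01056646, -0.00199594, -0.02408327]), 'grasp_force': 0.0, 'opening': 0.9993632995150289}
scene dict_keys(['fx', 'fy', 'cx', 'cy', 'cam_to_world']) 469.89190868441847 [[-0.86, -0.4, 0.32, 907.32], [0.51, -0.69, 0.51, 718.39], [0.02, 0.6, 0.8, 1258.13], [0.0, 0.0, 0.0, 1.0]]
side dict_keys(['fx', 'fy', 'cx', 'cy', 'cam_to_world']) 403.56358141757687 [[-0.81, 0.3, -0.5, -247.95], [-0.58, -0.42, 0.69, 1014.64], [-0.0, 0.86, 0.52, 862.15], [0.0, 0.0, 0.0, 1.0]]
wrist dict_keys(['fx', 'fy', 'cx', 'cy',
[... 1201 characters left out ...]
([265.7, 209.0], 0.83)]
shaft_tip side [([256.2, 203.2], 0.73)]
    [449.6  54.  103.2] [1. 1.]
sleeve scene [([175.6, 205.6], 0.65)]
sleeve side [([250.3, 185.6], 0.69)]
    [ 652.4 -175.9   -7. ] [4.6 4.6]
block scene [([202.0, 167.0], 0.41)]
block side [([289.3, 186.9], 0.47)]
    [ 507.8 -268.3   -2.6] [2.9 2.9]
jar scene [([225.7, 283.9], 0.83)]
jar side [([268.6, 215.4], 0.7), ([192.8, 227.1], 0.56), ([289.2, 187.4], 0.39)]
    [552.8  10.8 -89.5] [122.7 122.7]
handwheel scene [([324.1, 380.9], 0.64)]
handwheel side [([134.4, 291.4], 0.66)]
    [558.2 525.8  -3.3] [3.9 3.9]
filebox scene [([159.1, 116.2], 0.82)]
filebox side [([319.7, 156.4], 0.64)]
    [ 532.9 -574.6    6.2] [4.4 4.4]
```

```bash
python3 - <<'E'
import cv2
a=cv2.imread('pics/scene0.png')[90:310,90:370];cv2.imwrite('pics/s1.png',cv2.resize(a,None,fx=2.7,fy=2.7,interpolation=cv2.INTER_CUBIC))
a=cv2.imread('pics/side0.png')[110:310,150:430];cv2.imwrite('pics/s2.png',cv2.resize(a,None,fx=2.7,fy=2.7,interpolation=cv2.INTER_CUBIC))
E
```

```text
(no output)
```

View pics/s1.png

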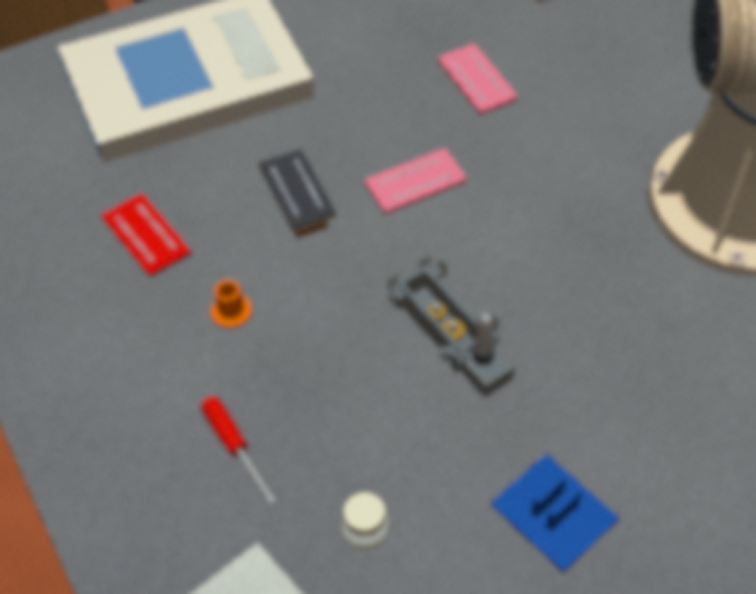

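View pics/s2.png

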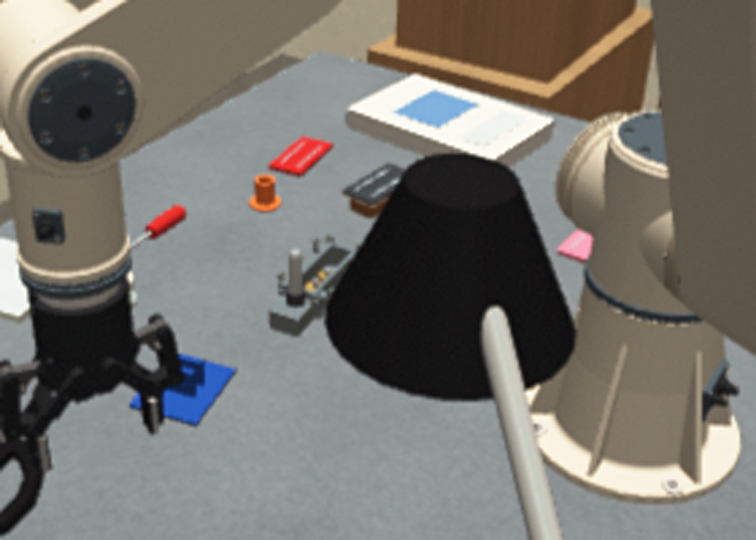

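The scene crop shows the dark striped cover on the block at about px (200,161), the sleeve at (175,205), the unit at (253,205), the stand at (295,277), the jar at (225,284), and pink/red look-alikes. In the side view a lamp-like black cone hides the area around the cover. I'll look at the full scene picture to see where it stands.

View pics/scene0.png

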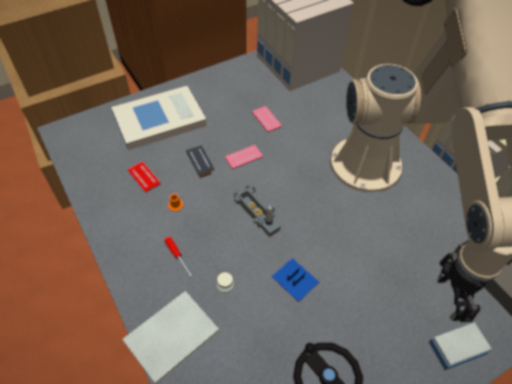

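Emit:
step_arm(moves=[[[0, 0, 0], [-0.24, -0.24, -0.1], 1], [[0, 0, 0], [-0.48, -0.48, -0.2], 1], [[0, 0, 0], [-0.7, -0.7, -0.3], 1], [[0, 0, 0], [-0.7, -0.7, -0.3], 1], [[0, 0, 0], [-0.7, -0.7, -0.3], 1]])

```text
clock: 1.95
eef_pos: [339.8, 371.2, 293.2]
tcp_rot: [3.14, 0.002, 2.685]
contact_force: [-0.4, -0.2, 0.8]
opening: 0.996
grasp_force: 0.0
```

The full scene shows no lamp over the work area, so it only stands in front of the side camera. Next I measure with the wrist camera.

```bash
cat >> h.py <<'E'
import json,os
def look(tag,names,cams=('wrist',)):
    s=telemetry.sense();rec=dict(q=s['qpos'].tolist(),p=s['eef_pos'].tolist(),rot=s['tcp_rot'].tolist(),cams={})
    for cam in cams:
        c=imaging.calibration(cam);im=imaging.grab_frame(cam);cv2.imwrite(f'pics/{tag}_{cam}.png',im[...,::-1])
        c={k:np.array(v).tolist() for k,v in c.items()};m={}
        for n in names:
            m[n]=[(np.round(a['xy'],1).tolist(),round(a['conf'],2)) for a in imaging.mark_of(cam,n)[:3]]
            print(cam,n,m[n], [atz(c,a[0],Z.get(n,0)).round(0)[:2].tolist() for a in m[n]])
        rec['cams'][cam]=dict(c=c,m=m)
    json.dump(rec,open(f'rec_{tag}.json','w'));return rec
Z=dict(cover=30,cover_mid=34,slot=6,seat=40,shoulder=49,shaft_tip=109)
E
python3 - <<'E'
from h import *
look('w1',['stand','slot','shaft_tip','seat','shoulder','unit'])
E
```

```text
wrist stand [([218.6, 255.8], 0.78)] [[467.0, 253.0]]
wrist slot [] []
wrist shaft_tip [] []
wrist seat [] []
wrist shoulder [] []
wrist unit [] []
```

Emit:
step_arm(moves=[[[0, 0, 0], [-0.24, -0.24, -0.1], 1], [[0, 0, 0], [-0.48, -0.48, -0.2], 1], [[0, 0, 0], [-0.72, -0.72, -0.2], 1], [[0, 0, 0], [-0.96, -0.96, -0.2], 1], [[0, 0, 0], [-1, -1, -0.2], 1], [[0, 0, 0], [-1, -1, -0.2], 1], [[0, 0, 0], [-1, -1, -0.2], 1]])

```text
clock: 3.0
eef_pos: [431.7, 104.4, 331.1]
tcp_rot: [-3.14, 0.001, 2.685]
contact_force: [0.4, 1.1, -0.8]
opening: 0.998
grasp_force: 0.0
```

```bash
python3 - <<'E'
from h import *
look('w2',['stand','slot','shaft_tip','seat','shoulder','unit','cover','cover_mid','sleeve','jar'])
E
```

```text
wrist stand [([343.7, 131.9], 0.79)] [[469.0, 250.0]]
wrist slot [([342.5, 127.6], 0.57)] [[461.0, 250.0]]
wrist shaft_tip [([215.3, 187.2], 0.66)] [[439.0, 51.0]]
wrist seat [([179.4, 196.8], 0.63)] [[442.0, -21.0]]
wrist shoulder [([219.3, 175.3], 0.9)] [[437.0, 51.0]]
wrist unit [([183.2, 193.4], 0.76)] [[446.0, -27.0]]
wrist cover [([48.5, 200.0], 0.97), ([69.9, 288.5], 0.57)] [[358.0, -212.0], [504.0, -276.0]]
wrist cover_mid [([45.4, 204.4], 0.9), ([70.3, 292.0], 0.66)] [[361.0, -218.0], [509.0, -275.0]]
wrist sleeve [([170.9, 321.7], 0.9)] [[657.0, -173.0]]
wrist jar [([337.2, 250.7], 0.78)] [[657.0, 165.0]]
```

Emit:
step_arm(moves=[[[0, 0, 0], [-0.2, -0.24, -0.1], 1], [[0, 0, 0], [-0.4, -0.48, -0.1], 1], [[0, 0, 0], [-0.6, -0.72, -0.1], 1], [[0, 0, 0], [-0.8, -0.8, -0.1], 1], [[0, 0, 0], [-0.8, -0.8, -0.1], 1], [[0, 0, 0], [-0.8, -0.8, -0.1], 1]])

```text
clock: 4.15
eef_pos: [505.6, -109.8, 351.0]
tcp_rot: [-3.141, 0.001, 2.685]
contact_force: [0.9, 0.7, 0.5]
opening: 0.999
grasp_force: 0.0
```

```bash
python3 - <<'E'
from h import *
look('w3',['shaft_tip','seat','shoulder','unit','cover','cover_mid','sleeve','block'])
a=[cv2.imread(f'pics/w{i}_wrist.png') for i in (1,2,3)]
o=np.hstack([a[1],a[2]]);cv2.imwrite('pics/m23.png',cv2.resize(o,(800,300),interpolation=cv2.INTER_AREA))
E
```

```text
wrist shaft_tip [([348.3, 48.4], 0.62)] [[435.0, 55.0]]
wrist seat [([288.2, 89.0], 0.91)] [[446.0, -19.0]]
wrist shoulder [([333.3, 57.7], 0.79)] [[436.0, 53.0]]
wrist unit [([282.2, 93.8], 0.59)] [[449.0, -25.0]]
wrist cover [([6.7, 32.7], 0.73), ([192.8, 291.9], 0.72), ([139.5, 100.3], 0.68)] [[202.0, -344.0], [687.0, -313.0], [363.0, -224.0]]
wrist cover_mid [([159.3, 199.0], 0.86), ([188.6, 291.3], 0.8), ([3.0, 30.0], 0.74)] [[509.0, -276.0], [681.0, -317.0], [199.0, -345.0]]
wrist sleeve [([257.5, 238.5], 0.57), ([158.2, 198.7], 0.28)] [[657.0, -169.0], [512.0, -292.0]]
wrist block [] []
```

View pics/m23.png

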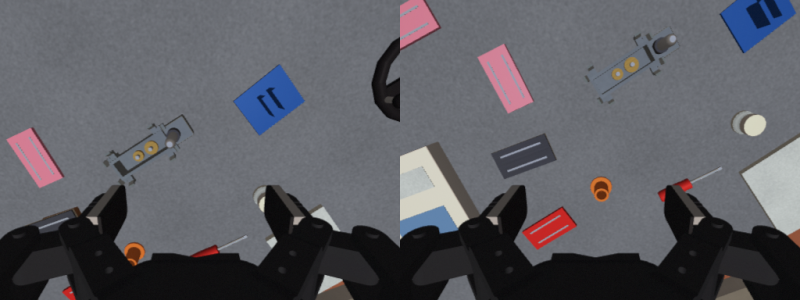

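```bash
cat >> h.py <<'E'
def rect(img,c,mask,near,z):
    mask=cv2.morphologyEx(mask.astype(np.uint8)*255,cv2.MORPH_CLOSE,np.ones((5,5)))
    cs,_=cv2.findContours(mask,cv2.RETR_EXTERNAL,cv2.CHAIN_APPROX_NONE)
    cs=[k for k in cs if cv2.contourArea(k)>150]
    k=min(cs,key=lambda k:np.linalg.norm(k.mean((0,1))-near))
    P=np.array([atz(c,p[0],z)[:2] for p in k],np.float32)
    (cx,cy),(w,h),a=cv2.minAreaRect(P)
    if h>w:w,h,a=h,w,a+90
    print('rect',np.round([cx,cy,w,h,a],1),'npx',len(k));return cx,cy,w,h,a
E
python3 - <<'E'
from h import *
def L(t): return json.load(open(f'rec_{t}.json'))
a=cv2.imread('pics/w3_wrist.png').astype(int);c=L('w3')['cams']['wrist']['c']
bg=a[170:180,60:100]; 
for p in [(199,159),(192,150),(205,165),(215,140),(180,240)]:print(p,a[p[0],p[1]])
s=a.sum(2)
for th in (170,200,230): rect(a,c,(s<th),(159,199),38)
for t,near in (('w1',(218,256)),('w2',(343,132))):
    a=cv2.imread(f'pics/{t}_wrist.png').astype(int);c=L(t)['cams']['wrist']['c']
    rect(a,c,a[...,0]>a[...,2]+60,near,6)
# slot dark walls in w2
R_=[L(t) for t in('w2','w3')]
for n in ['shaft_tip','seat','shoulder','cover_mid','sleeve','unit']:
    idx={'cover_mid':(1,0)}.get(n,(0,0))
    X,e=tri([ray(r_['cams']['wrist']['c'],r_['cams']['wrist']['m'][n][i][0]) for r_,i in zip(R_,idx)]);print(n,X.round(1),np.round(e,1))
a=cv2.imread('pics/w2_wrist.png')[70:200,110:400];cv2.imwrite('pics/z2.png',cv2.resize(a,None,fx=2.7,fy=2.7,interpolation=cv2.INTER_CUBIC))
for t in ('w1','w2','w3'):print(np.round(L(t)['q'],4),np.round(L(t)['p'],1),np.round(L(t)['rot'],3))
E
```

```text
(199, 159) [73 64 62]
(192, 150) [141 127 122]
(205, 165) [72 62 60]
(215, 140) [70 62 60]
(180, 240) [121 114 112]
rect [ 648.5 -166.7   38.7   26.9  153.9] npx 58
rect [ 509.2 -276.2  119.9   59.4   84.6] npx 196
rect [ 509.4 -276.5  121.2   60.2   84.6] npx 199
rect [464.6 251.  110.3  89.8 103.2] npx 182
rect [464.5 250.8 109.8  89.9 103.2] npx 206
shaft_tip [436.8  52.7 116.8] [1.3 1.3]
seat [444.  -19.8  41.4] [2.4 2.4]
shoulder [436.6  52.   52.6] [0.4 0.4]
cover_mid [ 509.  -275.9   33.3] [0. 0.]
sleeve [ 652.2 -167.2    9.3] [0.6 0.6]
unit [447.4 -25.7   1.6] [1.5 1.5]
[ 8.2740e-01  1.0190e-01  1.8163e+00 -1.4000e-03  1.2216e+00 -2.8660e-01] [339.8 371.2 293.2] [3.140e+00 2.000e-03 2.685e+00]
[ 2.3480e-01 -2.9300e-02  1.8696e+00 -1.4000e-03  1.3014e+00 -8.7890e-01] [431.7 104.4 331.1] [-3.140e+00  1.000e-03  2.685e+00]
[-2.1630e-01  8.4700e-02  1.7091e+00 -9.0000e-04  1.3473e+00 -1.3301e+00] [ 505.6 -109.8  351. ] [-3.141e+00  1.000e-03  2.685e+00]
```

View pics/z2.png

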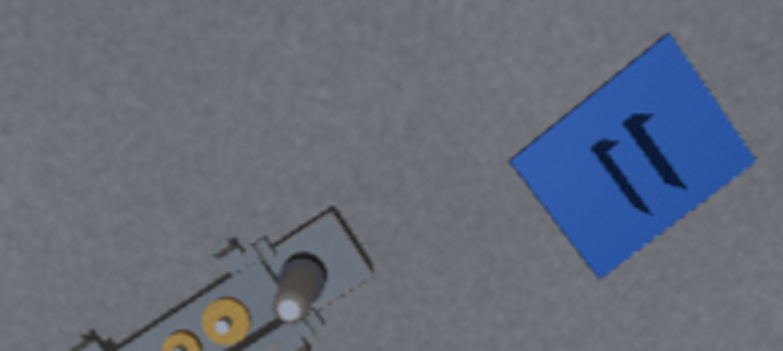

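The crop shows the stand's walls across its long foot and the shaft at about (300,285) at the unit's far end. Stand, cover and unit poses are measured. Next I move towards the cover with a test tilt, to fit the kinematics.

Emit:
step_arm(moves=[[[0, 0.15, 0.5], [-0.1, -0.3, 0.3], 1], [[0, 0.3, 1], [-0.3, -0.6, 0.6], 1], [[0, 0.3, 1], [-0.3, -0.6, 0.6], 1], [[0, 0.3, 1], [-0.3, -0.6, 0.6], 1], [[0, 0.3, 1], [-0.3, -0.6, 0.6], 1], [[0, 0.3, 1], [-0.3, -0.6, 0.6], 1], [[0, 0.3, 1], [-0.3, -0.6, 0.6], 1]])

```text
clock: 5.3
eef_pos: [505.6, -241.2, 230.7]
tcp_rot: [-3.051, -0.213, 1.888]
contact_force: [-1.4, 0.9, 0.1]
opening: 1.001
grasp_force: 0.0
```

```bash
cat > kin.py <<'E'
import numpy as np
from scipy.spatial.transform import Rotation as R
from scipy.optimize import least_squares
LO=np.array([-2.63,-.92,.06,-1.3,0,-3.02]);HI=np.array([2.63,2.1,2.66,4.44,2.69,3.02])
PR=None
def fk(q,p,s4=1):
    a1,d1,L2,A,B,d6=p
    w=np.array([a1+L2*np.sin(q[1])+A*np.sin(q[1]+q[2])+B*np.cos(q[1]+q[2]),0,d1+L2*np.cos(q[1])+A*np.cos(q[1]+q[2])-B*np.sin(q[1]+q[2])])
    b=R.from_euler('z',q[0]);t=b*R.from_euler('y',q[1]+q[2])*R.from_euler('z',s4*q[3])*R.from_euler('y',q[4])*R.from_euler('z',q[5]+np.pi/2)
    return b.apply(w)+d6*t.as_matrix()[:,2],t
E
python3 - <<'E'
from h import *; from kin import *
s=telemetry.sense();D=[(s['qpos'],s['eef_pos'],s['tcp_rot'])]
for t in('w1','w2','w3'):
    r_=json.load(open(f'rec_{t}.json'));D.append((np.array(r_['q']),np.array(r_['p']),np.array(r_['rot'])))
D.append((np.array([1.11459673,.353648843,1.63413443,0,1.15518142,-.0024]),np.array([273.78,561.32,230.56]),np.array([-3.14022,0,2.6878])))
f=least_squares(lambda p:np.ravel([fk(q,p)[0]-x for q,x,_ in D]),[50,400,400,400,0,200]);print(f.x.round(1),np.abs(f.fun).max())
for s4 in(1,-1):print([round((fk(q,f.x,s4)[1].inv()*R.from_euler('xyz',e)).magnitude(),4) for q,_,e in D])
print(D[0])
E
```

```text
[1.000e-01 2.963e+02 5.692e+02 4.940e+02 5.810e+01 3.466e+02] 1.5219010250872884
[0.0, 0.0, 0.0, 0.0, 0.0]
[0.1613, 0.0027, 0.0027, 0.0017, 0.0]
(array([-0.49608879,  0.37414356,  1.62485658,  0.08065376,  1.36023314,
       -0.84826919]), array([ 505.58412887, -241.23283195,  230.70479468]), array([-3.05122179, -0.2125007 ,  1.88784511]))
```

```bash
cat >> kin.py <<'E'
P=np.array([0.1,296.3,569.2,494.0,58.1,346.6])
def ik(pos,Rt,p=P):
    """all solutions: wrist centre analytic, returns list within range"""
    a1,d1,L2,A,B,d6=p;M=Rt.as_matrix();w=np.array(pos)-d6*M[:,2];out=[]
    q1=np.arctan2(w[1],w[0]);rr=np.hypot(w[0],w[1])-a1;zz=w[2]-d1
    L4=np.hypot(A,B);g=np.arctan2(B,A);D=np.hypot(rr,zz)
    c=(D*D-L2*L2-L4*L4)/(2*L2*L4)
    if abs(c)>1:return out
    e=np.arccos(c);q3=e-g if False else e-g
    q2=np.arctan2(rr,zz)-np.arctan2(L4*np.sin(e),L2+L4*np.cos(e))
    t=(R.from_euler('z',q1)*R.from_euler('y',q2+q3)).inv()*Rt*R.from_euler('z',-np.pi/2)
    a,b,cc=t.as_euler('ZYZ')
    for (a_,b_,c_) in ((a,b,cc),(a+np.pi,-b,cc+np.pi)):
        if b_<0:continue
        for da in(-2*np.pi,0,2*np.pi):
            for dc in(-4*np.pi,-2*np.pi,0,2*np.pi,4*np.pi):
                q=np.array([q1,q2,q3,a_+da,b_,c_+dc])
                if (q>LO).all() and (q<HI).all():out.append(q)
    return out
def tool(zdir,ydir):
    z=np.array(zdir,float);z/=np.linalg.norm(z);y=np.array(ydir,float);y-=z*(y@z);y/=np.linalg.norm(y)
    return R.from_matrix(np.stack([np.cross(y,z),y,z],1))
E
python3 - <<'E'
from kin import *
q=np.array([-.49609,.37414,1.62486,.08065,1.36023,-.84827]);p,t=fk(q,P);print(p.round(1),[x.round(3) for x in ik(p,t)])
d=np.pi/180
def show(lbl,c,ang,s,be,yaw_sign):
    # s: horizontal pointing sign along axis ang; be: angle below horizontal
    u=np.array([np.cos(ang*d),np.sin(ang*d),0]);w=np.array([-u[1],u[0],0])
    zd=s*u*np.cos(be*d)+np.array([0,0,-np.sin(be*d)])
    for ys in(1,-1):
        T=tool(zd,ys*w)
        for q in ik(np.array(c)+19*zd/np.linalg.norm(zd),T):print(lbl,s,be,ys,q.round(2), 'margin',np.minimum(q-LO,HI-q).min().round(2))
for be in(20,30,40,50):
    for s in(1,-1): show('stand',[464.6,251,66],103.2,s,be,1)
for al in(30,40,50):
    for s in(1,-1):
        show('block',[509,-276,34],84.6,s,90-al,1); show('unit',[444,-22,44],95.5,s,90-al,1)
E
```

```text
[ 504.6 -242.1  230.7] [array([-0.496,  0.374,  1.625,  0.081,  1.36 , -0.848])]
stand 1 20 1 [-0.09  0.87  1.95  1.16  1.34  1.89] margin 0.71
stand 1 20 -1 [-0.09  0.87  1.95  1.16  1.34 -1.25] margin 0.71
stand -1 20 1 [ 0.95  0.95  1.63 -0.79  1.61 -1.98] margin 0.51
stand -1 20 -1 [ 0.95  0.95  1.63 -0.79  1.61  1.16] margin 0.51
stand 1 30 1 [-0.05  0.76  1.98  1.11  1.19  1.98] margin 0.68
stand 1 30 -1 [-0.05  0.76  1.98  1.11  1.19 -1.16] margin 0.68
stand -1 30 1 [ 0.92  0.86  1.68 -0.73  1.47 -2.02] margin 0.57
stand -1 30 -1 [ 0.92  0.86  1.68 -0.73  1.47  1.12] margin 0.57
stand 1 40 1 [0.01 0.67 2.01 1.04 1.05 2.1 ] margin 0.65
stand 1 40 -1 [ 0.01  0.67  2.01  1.04  1.05 -1.04] margin 0.65
stand -1 40 1 [ 0.88  0.76  1.74 -0.68  1.33 -2.08] margin 0.62
stand -1 40 -1 [ 0.88  0.76  1.74 -0.68  1.33  1.06] margin 0.62
stand 1 50 1 [0.09 0.58 2.02 0.94 0.91 2.26] margin 0.64
stand 1 50 -1 [ 0.09  0.58  2.02  0.94  0.91 -0.88] margin 0.64
stand -1 50 1 [ 0.83  0.68  1.8  -0.61  1.19 -2.16] margin 0.69
stand -1 50 -1 [ 0.83  0.68  1.8  -0.61  1.19  0.99] margin 0.69
block 1
[... 807 characters left out ...]
0.23
block -1 50 -1 [-0.12  0.66  1.99 -1.07  0.82  0.86] margin 0.23
unit -1 50 1 [ 0.42  0.59  2.14 -0.89  0.91 -2.08] margin 0.41
unit -1 50 -1 [ 0.42  0.59  2.14 -0.89  0.91  1.06] margin 0.41
block 1 40 1 [-0.83  0.88  1.55  0.62  1.41  2.08] margin 0.94
block 1 40 -1 [-0.83  0.88  1.55  0.62  1.41 -1.06] margin 1.11
unit 1 40 1 [-0.53  0.72  1.96  0.74  1.18  1.97] margin 0.7
unit 1 40 -1 [-0.53  0.72  1.96  0.74  1.18 -1.17] margin 0.7
block -1 40 1 [-0.05  0.74  1.98 -1.2   0.96 -2.1 ] margin 0.1
block -1 40 -1 [-0.05  0.74  1.98 -1.2   0.96  1.04] margin 0.1
unit -1 40 1 [ 0.5   0.68  2.1  -0.95  1.05 -1.95] margin 0.35
unit -1 40 -1 [ 0.5   0.68  2.1  -0.95  1.05  1.19] margin 0.35
```

```bash
cat >> h.py <<'E'
from kin import *
d2r=np.pi/180
def pose(c,ang,s,be,deep=0,up=0,back=0):
    """grasp pose: point c on plate, axis ang deg, pointing sign s, be deg below horizontal"""
    u=np.array([np.cos(ang*d2r),np.sin(ang*d2r),0]);w=np.array([-u[1],u[0],0])
    zd=s*u*np.cos(be*d2r)-np.array([0,0,np.sin(be*d2r)])
    return np.array(c)+(19+deep-back)*zd+np.array([0,0,up]),tool(zd,-w)
def rel(pos,T,show=True):
    s=telemetry.sense();T0=R.from_euler('xyz',s['tcp_rot'])
    sh=T0.inv().apply(pos-s['eef_pos'])/200;rv=(T0.inv()*T).as_rotvec()/(np.pi/4)
    q=ik(pos,T);print('turn',rv.round(3).tolist(),'shift',sh.round(3).tolist(),'ik',[x.round(2).tolist() for x in q][:1]);return sh,rv
E
python3 - <<'E'
from h import *
rr=look('w4',['cover_mid','block'])
a=cv2.imread('pics/w4_wrist.png').astype(int);c=rr['cams']['wrist']['c']
for th in(195,215):rect(a,c,a.sum(2)<th,rr['cams']['wrist']['m']['cover_mid'][0][0],38)
p,T=pose([509.3,-276.3,34],84.6,-1,60,deep=5,back=100);print(p);rel(p,T)
E
```

```text
wrist cover_mid [([258.6, 232.6], 0.64), ([22.8, 203.5], 0.59), ([163.3, 162.6], 0.56)] [[510.0, -277.0], [214.0, -347.0], [373.0, -236.0]]
wrist block [] []
rect [ 509.9 -277.4  118.9   58.    84.6] npx 284
rect [ 509.8 -277.3  119.8   58.9   84.6] npx 266
[ 512.87611591 -238.46864535   99.81793069]
turn [-0.022, -0.897, 0.575] shift [-0.139, 0.095, 0.638] ik [[-0.12, 0.45, 1.96, -0.73, 0.85, 0.49]]
```

Emit:
step_arm(moves=[[[-0.01, -0.3, 0.2], [-0.05, 0.03, 0.2], 1], [[-0.02, -0.6, 0.4], [-0.1, 0.06, 0.4], 1], [[-0.022, -0.897, 0.575], [-0.139, 0.095, 0.638], 1], [[-0.022, -0.897, 0.575], [-0.139, 0.095, 0.638], 1], [[-0.022, -0.897, 0.575], [-0.139, 0.095, 0.638], 1], [[-0.022, -0.897, 0.575], [-0.139, 0.095, 0.638], 1], [[-0.022, -0.897, 0.575], [-0.139, 0.095, 0.638], 1], [[-0.022, -0.897, 0.575], [-0.139, 0.095, 0.638], 1]])

```text
clock: 6.25
eef_pos: [512.8, -236.9, 99.4]
tcp_rot: [-3.139, 0.524, 1.479]
contact_force: [-0.7, 0.6, 0.4]
opening: 0.997
grasp_force: 0.0
```

```bash
python3 - <<'E'
from h import *
s=telemetry.sense();print(s['qpos'],s['eef_pos'],s['tcp_rot'])
p,T=pose([509.7,-277,34],84.6,-1,60,deep=5);print(p);rel(p,T)
E
```

```text
[-0.12724827  0.4537285   1.96203975 -0.72651477  0.85265442  0.48907565] [ 512.81735964 -236.91796359   99.381079  ] [-3.13943411  0.52412723  1.47929487]
[ 508.57070024 -288.94674358   13.21539031]
turn [-0.001, 0.001, 0.003] shift [-0.01, 0.004, 0.504] ik [[-0.22, 0.61, 1.98, -0.89, 0.7, 0.61]]
```

Emit:
step_arm(moves=[[[0, 0, 0], [-0.01, 0, 0.2], 1], [[0, 0, 0], [-0.01, 0, 0.38], 1], [[0, 0, 0], [-0.01, 0, 0.46], 1], [[0, 0, 0], [-0.01, 0, 0.5], 1], [[0, 0, 0], [-0.01, 0, 0.505], 1], [[0, 0, 0], [-0.01, 0, 0.505], 1]])

```text
clock: 6.85
eef_pos: [508.2, -290.7, 13.9]
tcp_rot: [-3.142, 0.524, 1.474]
contact_force: [-0.9, 0.1, -0.7]
opening: 1.0
grasp_force: 0.0
```

Emit:
step_arm(moves=[[[0, 0, 0], [0, 0, 0], -1], [[0, 0, 0], [0, 0, 0], -1], [[0, 0, 0], [0, 0, 0], -1], [[0, 0, 0], [0, 0, 0], -1], [[0, 0, 0], [0, 0, 0], -1]], squeeze=60)

```text
clock: 7.35
eef_pos: [508.5, -290.4, 14.3]
tcp_rot: [3.141, 0.524, 1.474]
contact_force: [-0.7, 4.3, 6.7]
opening: 0.692
grasp_force: 62.6
```

```bash
python3 - <<'E'
from h import *
look('w5',['cover_mid'],('wrist',))
print(telemetry.sense())
E
```

```text
wrist cover_mid [([251.2, 261.2], 0.98)] [[510.0, -278.0]]
{'clock': 7.45, 'qpos': array([-0.22709905,  0.60744844,  1.97204637, -0.88523405,  0.69544166,
        0.60301802]), 'qvel': array([ 0.00015019, -0.00132203, -0.00079336, -0.00098773,  0.00012213,
       -0.00190221]), 'joint_efforts': array([-1.85600102e+00, -5.68991446e+01, -1.69389349e+01, -1.61132276e+00,
        1.37501020e+00, -2.29669490e-02]), 'eef_pos': array([ 508.47509809, -290.40672065,   14.32418156]), 'tcp_rot': array([3.14064957, 0.52397683, 1.47402744]), 'contact_force': array([-1.05702825,  4.25592844,  7.2995062 ]), 'wrist_torque': array([ 0.16814722, -0.03476194, -0.04957219]), 'grasp_force': 62.55665749311447, 'opening': 0.6883878224503657}
```

View pics/w5_wrist.png

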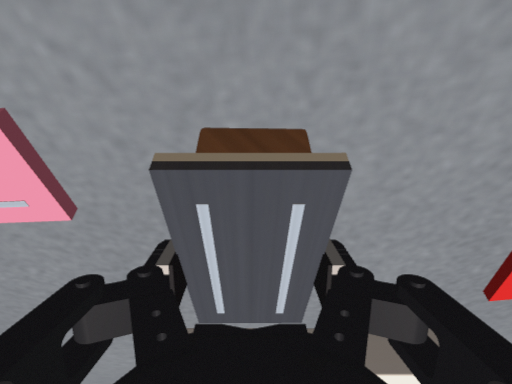

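The picture shows the plate gripped squarely, with the block below it at (252,140). Now I plan the lift and the turn to the stand.

```bash
cat >> h.py <<'E'
from scipy.spatial.transform import Slerp
def chain(poses,start=None):
    s=telemetry.sense();p0,T0=(s['eef_pos'],R.from_euler('xyz',s['tcp_rot'])) if start is None else start
    for p,T in poses:
        sh=T0.inv().apply(p-p0)/200;rv=(T0.inv()*T).as_rotvec()/(np.pi/4);q=ik(p,T)
        print('turn',rv.round(3).tolist(),'shift',sh.round(3).tolist(),'rows',round(max(np.linalg.norm(sh)*4,np.linalg.norm(rv)*45/8.59),1),'ik',q[0].round(2).tolist() if q else None);p0,T0=p,T
E
python3 - <<'E'
from h import *
s=telemetry.sense();p0=s['eef_pos'];T0=R.from_euler('xyz',s['tcp_rot'])
c0=np.array([509.7,-277.2,34]);g=T0.inv().apply(c0-p0);print('plate in tool',g.round(2))
A=(p0+[0,0,150],T0); 
_,TB=pose([0,0,0],103.2,1,30)
cB=np.array([464.6,250.9,140]);cA=c0+[0,0,150]
S=Slerp([0,1],R.concatenate([T0,TB]))
mk=lambda c,T:(c-T.apply(g),T)
L=[A]+[mk(cA+f*(cB-cA)*1.0+[0,0,40*np.sin(np.pi*f)],S(f)) for f in(.3,.65,1)]
chain(L)
for p,T in L: print(p.round(1),T.as_matrix()[:,2].round(2), (p-346*T.as_matrix()[:,2]).round(0))
E
```

```text
plate in tool [  1.64  -0.03 -23.67]
turn [0.0, 0.0, 0.0] shift [-0.375, 0.001, -0.649] rows 3.0 ik [-0.22, 0.36, 1.92, -0.68, 0.91, 0.31]
turn [0.036, 0.594, -0.134] shift [0.683, -0.149, -0.483] rows 3.4 ik [-0.2, 0.26, 1.9, -0.07, 1.03, -0.15]
turn [0.042, 0.693, -0.156] shift [0.988, -0.086, 0.002] rows 4.0 ik [-0.17, 0.33, 1.94, 0.51, 1.14, -0.55]
turn [0.042, 0.693, -0.156] shift [0.756, 0.042, 0.652] rows 4.0 ik [-0.04, 0.63, 1.99, 1.08, 1.25, -1.04]
[ 508.5 -290.4  164.3] [-0.05 -0.5  -0.87] [ 525. -118.  464.]
[ 494.9 -121.7  179.6] [-0.06 -0.05 -1.  ] [ 514. -103.  525.]
[477.9  75.7 169.5] [-0.11  0.47 -0.88] [516. -86. 473.]
[460.1 270.1 126.7] [-0.2   0.84 -0.5 ] [529. -22. 300.]
```

Emit:
step_arm(moves=[[[0, 0, 0], [-0.06, 0, -0.1], -1], [[0, 0, 0], [-0.16, 0, -0.28], -1], [[0, 0, 0], [-0.28, 0, -0.48], -1], [[0, 0, 0], [-0.35, 0, -0.6], -1], [[0, 0, 0], [-0.375, 0, -0.65], -1], [[0, 0, 0], [-0.375, 0, -0.65], -1]])

```text
clock: 8.05
eef_pos: [508.5, -290.6, 164.5]
tcp_rot: [3.139, 0.524, 1.473]
contact_force: [0.9, 1.1, -2.8]
opening: 0.692
grasp_force: 65.6
```

Emit:
step_arm(moves=[[[0.01, 0.12, -0.03], [0.14, -0.03, -0.1], -1], [[0.02, 0.24, -0.05], [0.27, -0.06, -0.2], -1], [[0.02, 0.36, -0.08], [0.41, -0.09, -0.29], -1], [[0.03, 0.48, -0.11], [0.55, -0.12, -0.39], -1], [[0.036, 0.594, -0.134], [0.683, -0.149, -0.483], -1], [[0.036, 0.594, -0.134], [0.683, -0.149, -0.483], -1]])

```text
clock: 8.65
eef_pos: [493.1, -120.4, 176.9]
tcp_rot: [-3.081, 0.05, 1.569]
contact_force: [0.4, -1.1, -1.8]
opening: 0.691
grasp_force: 65.5
```

Emit:
step_arm(moves=[[[0.01, 0.12, -0.03], [0.18, -0.02, 0], -1], [[0.02, 0.26, -0.06], [0.37, -0.03, 0], -1], [[0.02, 0.4, -0.09], [0.56, -0.05, 0], -1], [[0.03, 0.54, -0.12], [0.77, -0.07, 0], -1], [[0.042, 0.693, -0.156], [0.988, -0.086, 0], -1], [[0.042, 0.693, -0.156], [0.988, -0.086, 0], -1]])

```text
clock: 9.25
eef_pos: [474.8, 76.9, 165.8]
tcp_rot: [-3.062, -0.501, 1.653]
contact_force: [-0.2, -0.7, -2.7]
opening: 0.689
grasp_force: 65.5
```

Emit:
step_arm(moves=[[[0.01, 0.12, -0.03], [0.13, 0, 0.11], -1], [[0.02, 0.26, -0.06], [0.28, 0.02, 0.24], -1], [[0.02, 0.4, -0.09], [0.43, 0.02, 0.37], -1], [[0.03, 0.54, -0.12], [0.59, 0.03, 0.5], -1], [[0.042, 0.693, -0.156], [0.756, 0.042, 0.652], -1], [[0.042, 0.693, -0.156], [0.756, 0.042, 0.652], -1], [[0.042, 0.693, -0.156], [0.756, 0.042, 0.652], -1]])

```text
clock: 9.95
eef_pos: [458.0, 269.4, 123.6]
tcp_rot: [-3.126, -1.045, 1.788]
contact_force: [-0.3, -0.4, -1.5]
opening: 0.685
grasp_force: 66.0
```

```bash
python3 - <<'E'
from h import *
s=telemetry.sense();print(s['eef_pos'],s['tcp_rot'],s['opening'],s['grasp_force'])
look('w6',['slot','stand','cover_mid'],('wrist','scene','side'))
a=cv2.imread('pics/w6_scene.png')[200:330,230:380];b=cv2.imread('pics/w6_wrist.png')
cv2.imwrite('pics/m6.png',np.hstack([cv2.resize(a,(400,347),interpolation=cv2.INTER_CUBIC),cv2.resize(b,(400,347))]))
E
```

```text
[457.98407396 269.40319154 123.5700725 ] [-3.12572732 -1.04503096  1.78848812] 0.6848643581980426 66.01384967565536
wrist slot [([356.4, 151.3], 0.2)] [[543.0, 520.0]]
wrist stand [] []
wrist cover_mid [([251.4, 261.5], 0.64)] [[448.0, 311.0]]
scene slot [([294.5, 278.9], 0.7)] [[468.0, 252.0]]
scene stand [([293.7, 276.7], 0.64), ([251.7, 201.6], 0.57), ([176.6, 260.2], 0.34)] [[464.0, 243.0], [432.0, -55.0], [739.0, 19.0]]
scene cover_mid [([143.4, 175.5], 0.57), ([301.0, 255.9], 0.56), ([265.6, 120.1], 0.38)] [[703.0, -307.0], [420.0, 210.0], [213.0, -328.0]]
side slot [([218.4, 250.7], 0.71)] [[470.0, 242.0]]
side stand [([216.8, 253.1], 0.86), ([316.2, 156.8], 0.22)] [[471.0, 249.0], [551.0, -581.0]]
side cover_mid [([216.1, 220.2], 0.65), ([260.2, 163.4], 0.57)] [[564.0, 142.0], [693.0, -312.0]]
```

View pics/m6.png

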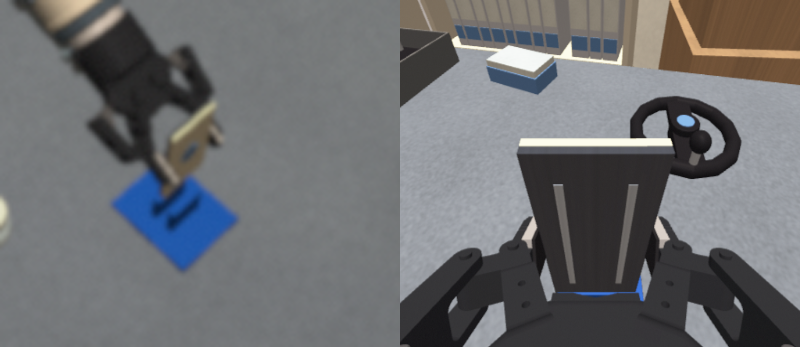

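Left, the scene crop shows the plate on edge above the stand. Right, the wrist view shows the plate at the same pixel (251,261) as at the pick, so it has not slipped. Now I work out the lowering.

```bash
python3 - <<'E'
from h import *
r6=json.load(open('rec_w6.json'))['cams'];print('slot',*tri([ray(r6[c]['c'],r6[c]['m']['slot'][0][0]) for c in('scene','side')]))
g=np.array([1.64,0,-23.67]);_,T=pose([0,0,0],103.2,1,30)
mk=lambda c:(np.array(c)-T.apply(g),T)
s=telemetry.sense();print('plate now',s['eef_pos']+R.from_euler('xyz',s['tcp_rot']).apply(g))
chain([mk([464.6,250.9,120]),mk([464.6,250.9,100]),mk([464.6,250.9,68])])
E
```

```text
slot [467.21671831 249.67472514   9.26004671] [np.float64(3.833928903504193), np.float64(3.8339289035040323)]
plate now [464.30310665 250.53900435 139.81821586]
turn [0.0, 0.0, -0.001] shift [-0.085, 0.002, 0.051] rows 0.4 ik [-0.04, 0.66, 1.99, 1.09, 1.23, -1.08]
turn [0.0, 0.0, 0.0] shift [-0.087, -0.0, 0.05] rows 0.4 ik [-0.04, 0.7, 1.99, 1.1, 1.21, -1.11]
turn [0.0, 0.0, 0.0] shift [-0.139, -0.0, 0.08] rows 0.6 ik [-0.04, 0.77, 1.99, 1.12, 1.19, -1.16]
```

Emit:
step_arm(moves=[[[0, 0, 0], [-0.08, 0, 0.05], -1], [[0, 0, 0], [-0.13, 0, 0.08], -1], [[0, 0, 0], [-0.17, 0, 0.1], -1], [[0, 0, 0], [-0.2, 0, 0.117], -1], [[0, 0, 0], [-0.22, 0, 0.128], -1], [[0, 0, 0], [-0.24, 0, 0.14], -1], [[0, 0, 0], [-0.26, 0, 0.151], -1], [[0, 0, 0], [-0.26, 0, 0.151], -1]])

```text
clock: 11.35
eef_pos: [459.4, 269.9, 65.8]
tcp_rot: [-3.138, -1.047, 1.797]
contact_force: [0.6, 0.3, -1.2]
opening: 0.684
grasp_force: 66.0
```

```bash
python3 - <<'E'
from h import *
g=np.array([1.64,0,-23.67]);s=telemetry.sense();print('plate now',s['eef_pos']+R.from_euler('xyz',s['tcp_rot']).apply(g),s['contact_force'],s['wrist_torque'])
E
```

```text
plate now [463.93938277 250.77758574  79.01371418] [ 0.55227844  0.25528047 -1.15557408] [-6.54261316e-01 -1.35826037e-01  2.90257087e-05]
```

Emit:
step_arm(moves=[[[0, 0, 0], [-0.02, 0, 0.012], -1], [[0, 0, 0], [-0.035, 0, 0.02], -1], [[0, 0, 0], [-0.05, 0, 0.029], -1], [[0, 0, 0], [-0.055, 0, 0.032], -1], [[0, 0, 0], [-0.055, 0, 0.032], -1]])

```text
clock: 11.85
eef_pos: [459.5, 270.1, 53.9]
tcp_rot: [-3.139, -1.049, 1.798]
contact_force: [-0.4, -2.3, 3.9]
opening: 0.692
grasp_force: 66.4
```

Emit:
step_arm(moves=[[[0, 0, 0], [0, 0, 0], 0.5], [[0, 0, 0], [0, 0, 0], 1], [[0, 0, 0], [0, 0, 0], 1], [[0, 0, 0], [0, 0, 0], 1], [[0, 0, 0], [0, 0, 0], 1]])

```text
clock: 12.35
eef_pos: [459.5, 270.0, 53.4]
tcp_rot: [-3.139, -1.047, 1.798]
contact_force: [-1.0, 0.1, 0.3]
opening: 1.003
grasp_force: 0.0
```

Emit:
step_arm(moves=[[[0, 0, 0], [0, 0, -0.08], 1], [[0, 0, 0], [0, 0, -0.2], 1], [[0, 0, 0], [0, 0, -0.4], 1], [[0, 0, 0], [0, 0, -0.6], 1], [[0, 0, 0], [0, 0, -0.6], 1]])

```text
clock: 12.85
eef_pos: [486.4, 164.8, 115.7]
tcp_rot: [3.135, -1.044, 1.803]
contact_force: [0.4, 0.3, -0.1]
opening: 0.999
grasp_force: 0.0
```

```bash
python3 - <<'E'
from h import *
s=telemetry.sense();print(s['eef_pos'],s['tcp_rot'],s['opening'])
rr=look('w7',['slot','cover_mid'],('wrist','scene','side'))['cams']
print(proj(rr['wrist']['c'],[464,250.8,66]),proj(rr['side']['c'],[464,250.8,66]))
a=cv2.imread('pics/w7_side.png')[170:280,150:290];b=cv2.imread('pics/w7_wrist.png')
cv2.imwrite('pics/m7.png',np.hstack([cv2.resize(a,(400,314),interpolation=cv2.INTER_CUBIC),cv2.resize(b,(400,314))]))
E
```

```text
[486.40544094 164.7949738  115.67271057] [ 3.134927   -1.0444311   1.80273713] 0.9993783822009447
wrist slot [([248.0, 229.4], 0.91)] [[464.0, 253.0]]
wrist cover_mid [([246.2, 185.7], 0.65)] [[454.0, 286.0]]
scene slot [([296.5, 277.0], 0.61)] [[460.0, 250.0]]
scene cover_mid [([266.2, 119.3], 0.95), ([239.4, 155.4], 0.83), ([143.2, 174.8], 0.63)] [[209.0, -330.0], [382.0, -225.0], [703.0, -310.0]]
side slot [([217.0, 252.9], 0.84), ([267.2, 213.8], 0.59), ([259.4, 202.0], 0.25)] [[466.0, 253.0], [461.0, -31.0], [534.0, -82.0]]
side cover_mid [([218.8, 238.3], 0.87), ([260.7, 166.9], 0.64)] [[488.0, 217.0], [672.0, -286.0]]
[247.42526074 189.08741633] [217.04864685 238.22603299]
```

View pics/m7.png

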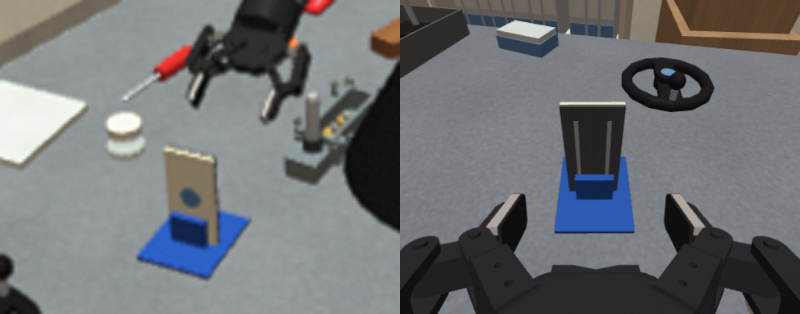

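The plate stands in the slot. In the side crop its painted face is seen; in the wrist view its bare face is towards the arm. Next I measure the lean.

```bash
python3 - <<'E'
from h import *
rr=json.load(open('rec_w7.json'))['cams']
W,S,C=[rr[k]['c'] for k in('wrist','side','scene')]
print('mid tri',tri([ray(W,rr['wrist']['m']['cover_mid'][0][0]),ray(S,rr['side']['m']['cover_mid'][0][0])]))
u=np.array([np.cos(103.2*d2r),np.sin(103.2*d2r),0]);w=np.array([-u[1],u[0],0]);z=np.array([0,0,1.])
a=cv2.imread('pics/w7_wrist.png').astype(int); print('col247',[(i,a[i,247].sum()) for i in range(115,140)])
b=cv2.imread('pics/w7_side.png').astype(int)
for c in (213,217,221):print('side col',c,[(i,b[i,c].sum()) for i in range(214,236)])
for f in(-10,-5,0,5,10):
    n=u*np.cos(f*d2r)-z*np.sin(f*d2r);l=z*np.cos(f*d2r)+u*np.sin(f*d2r)   # lean towards +u
    mid=np.array([464.4,250.8,66.5])+u*60*np.sin(f*d2r)*.5
    t=mid+60*l
    print(f,'wrist topbare',proj(W,t-4*n).round(1),'toppaint',proj(W,t+4*n).round(1),'| side bare/paint',proj(S,t-4*n).round(1),proj(S,t+4*n).round(1))
    print('   side corners',[proj(S,t+4*n+k*30*w).round(1).tolist() for k in(-1,1)],[proj(S,mid-20*l+4*n+k*30*w).round(1).tolist() for k in(-1,1)])
E
```

```text
mid tri (array([460.35273166, 250.44052964,  68.05542466]), [np.float64(2.8220985299511847), np.float64(2.822098529951255)])
col247 [(115, np.int64(379)), (116, np.int64(378)), (117, np.int64(380)), (118, np.int64(384)), (119, np.int64(385)), (120, np.int64(386)), (121, np.int64(386)), (122, np.int64(389)), (123, np.int64(383)), (124, np.int64(436)), (125, np.int64(642)), (126, np.int64(663)), (127, np.int64(587)), (128, np.int64(315)), (129, np.int64(216)), (130, np.int64(212)), (131, np.int64(126)), (132, np.int64(98)), (133, np.int64(92)), (134, np.int64(95)), (135, np.int64(97)), (136, np.int64(102)), (137, np.int64(97)), (138, np.int64(99)), (139, np.int64(97))]
side col 213 [(214, np.int64(457)), (215, np.int64(463)), (216, np.int64(454)), (217, np.int64(456)), (218, np.int64(464)), (219, np.int64(466)), (220, np.int64(453)), (221, np.int64(419)), (222, np.int64(461)), (223, np.int64(621)), (224, np.int64(374)), (225, np.int64(333)), (226, np.int64(336)), (227, np.int64(340)), (228, np.int64(337)), (229, np.int64(341)), (230, np.int64(337)), (231, np.int64(340)), (232, np.int64
[... 1278 characters left out ...]
40.3] toppaint [247.6 132.6] | side bare/paint [217.6 221. ] [216.5 222.1]
   side corners [[208.0, 220.1], [225.0, 224.2]] [[208.6, 241.3], [225.2, 245.6]]
0 wrist topbare [247.6 132.9] toppaint [247.7 126.4] | side bare/paint [216.5 222.1] [215.3 223.5]
   side corners [[206.8, 221.4], [223.9, 225.6]] [[208.5, 241.5], [225.0, 245.9]]
5 wrist topbare [247.7 126.4] toppaint [247.7 121. ] | side bare/paint [215.3 223.4] [214.1 225. ]
   side corners [[205.7, 222.9], [222.8, 227.2]] [[208.4, 241.7], [224.9, 246.1]]
10 wrist topbare [247.7 120.7] toppaint [247.7 116.5] | side bare/paint [214.2 224.9] [213.  226.6]
   side corners [[204.5, 224.5], [221.6, 228.8]] [[208.3, 241.9], [224.8, 246.3]]
```

The plate leans only about 1.5 degrees. Next is the regrip from the painted side.

```bash
python3 - <<'E'
from h import *
u=np.array([np.cos(103.2*d2r),np.sin(103.2*d2r),0])
c=np.array([464.2,250.9,66.5])
pre=pose(c,103.2,-1,30,deep=5,back=110);gr=pose(c,103.2,-1,30,deep=5)
def at(off,z,s,be): return c*[1,1,0]+u*off+[0,0,z],pose(c,103.2,s,be)[1]
L=[at(-70,290,1,65),at(20,330,-1,80),at(110,270,-1,50),pre,gr]
chain(L)
for p,T in L: print(p.round(1))
E
```

```text
turn [-0.003, -0.778, -0.002] shift [0.8, 0.001, -0.384] rows 4.1 ik [0.08, 0.15, 1.84, 0.46, 1.25, -0.32]
turn [-0.0, -0.778, 0.0] shift [0.492, -0.0, 0.009] rows 4.1 ik [0.64, 0.16, 1.67, -0.16, 1.38, 0.44]
turn [-0.0, -0.667, -0.0] shift [0.495, 0.0, 0.217] rows 3.5 ik [0.98, 0.5, 1.51, -0.49, 1.64, 0.84]
turn [-0.0, -0.444, -0.0] shift [0.38, -0.0, 0.729] rows 3.3 ik [1.02, 0.83, 1.54, -0.66, 1.64, 1.06]
turn [0.0, 0.0, 0.0] shift [0.0, -0.0, 0.55] rows 2.2 ik [0.92, 0.86, 1.69, -0.74, 1.46, 1.12]
[480.2 182.7 290. ]
[459.6 270.4 330. ]
[439.1 358.  270. ]
[447.2 323.4 109.5]
[468.9 230.7  54.5]
```

Emit:
step_arm(moves=[[[0, -0.1, 0], [0.2, 0, -0.1], 1], [[0, -0.29, 0], [0.4, 0, -0.19], 1], [[0, -0.48, 0], [0.6, 0, -0.29], 1], [[0, -0.67, 0], [0.8, 0, -0.384], 1], [[0, -0.778, 0], [0.8, 0, -0.384], 1], [[0, -0.778, 0], [0.8, 0, -0.384], 1]])

```text
clock: 13.9
eef_pos: [480.6, 184.0, 293.3]
tcp_rot: [3.136, -0.434, 1.807]
contact_force: [0.2, 0.3, -0.5]
opening: 0.995
grasp_force: 0.0
```

Emit:
step_arm(moves=[[[0, -0.19, 0], [0.12, 0, 0], 1], [[0, -0.38, 0], [0.25, 0, 0], 1], [[0, -0.57, 0], [0.37, 0, 0], 1], [[0, -0.778, 0], [0.492, 0, 0.009], 1], [[0, -0.778, 0], [0.492, 0, 0.009], 1], [[0, -0.778, 0], [0.492, 0, 0.009], 1]])

```text
clock: 14.5
eef_pos: [458.3, 270.7, 327.5]
tcp_rot: [-3.133, 0.175, 1.807]
contact_force: [-0.4, -0.8, -0.3]
opening: 0.999
grasp_force: 0.0
```

Emit:
step_arm(moves=[[[0, -0.19, 0], [0.15, 0, 0.06], 1], [[0, -0.38, 0], [0.3, 0, 0.13], 1], [[0, -0.57, 0], [0.45, 0, 0.2], 1], [[0, -0.667, 0], [0.495, 0, 0.217], 1], [[0, -0.667, 0], [0.495, 0, 0.217], 1], [[0, -0.667, 0], [0.495, 0, 0.217], 1]])

```text
clock: 15.1
eef_pos: [439.8, 355.1, 268.8]
tcp_rot: [-3.133, 0.699, 1.804]
contact_force: [0.1, -0.4, 0.5]
opening: 1.004
grasp_force: 0.0
```

```bash
python3 - <<'E'
from h import *
c=np.array([464.2,250.9,66.5])
chain([pose(c,103.2,-1,30,deep=5,back=110)])
E
```

```text
turn [-0.008, -0.444, 0.004] shift [0.388, 0.005, 0.714] rows 3.3 ik [1.02, 0.83, 1.54, -0.66, 1.64, 1.06]
```

Emit:
step_arm(moves=[[[0, -0.12, 0], [0.1, 0, 0.2], 1], [[-0.008, -0.3, 0], [0.2, 0, 0.4], 1], [[-0.008, -0.444, 0.004], [0.3, 0, 0.58], 1], [[-0.008, -0.444, 0.004], [0.388, 0.005, 0.714], 1], [[-0.008, -0.444, 0.004], [0.388, 0.005, 0.714], 1], [[-0.008, -0.444, 0.004], [0.388, 0.005, 0.714], 1]])

```text
clock: 15.7
eef_pos: [448.7, 324.5, 112.9]
tcp_rot: [3.132, 1.046, 1.792]
contact_force: [-0.1, -0.2, 1.1]
opening: 0.996
grasp_force: 0.0
```

```bash
python3 - <<'E'
from h import *
rr=look('w8',['slot','cover_mid','cover'])['cams']['wrist'];W=rr['c']
a=cv2.imread('pics/w8_wrist.png').astype(int)
m=(a.min(2)>110)&(a[...,2]>a[...,0]+5)
u=np.array([np.cos(103.2*d2r),np.sin(103.2*d2r),0]);w=np.array([-u[1],u[0],0]);z=np.array([0,0,1.])
cc=int(rr['m']['cover_mid'][0][0][0]) if rr['m']['cover_mid'] else 256
print('col',cc,[(i,a[i,cc].tolist()) for i in range(90,150,3)])
for f in(-5,0,5):
    n=u*np.cos(f*d2r)-z*np.sin(f*d2r);l=z*np.cos(f*d2r)+u*np.sin(f*d2r);mid=np.array([464.4,250.8,66.5])+u*30*np.sin(f*d2r)
    print(f,[proj(W,mid+60*l+4*n+k*30*w).round(1).tolist() for k in(-1,1)],proj(W,mid+4*n).round(1))
chain([pose(np.array([464.2,250.9,66.5]),103.2,-1,30,deep=5)])
cv2.imwrite('pics/v8.png',a)
E
```

```text
wrist slot [([249.5, 124.1], 0.59)] [[467.0, 248.0]]
wrist cover_mid [([156.9, 213.6], 0.81), ([250.8, 187.8], 0.77), ([92.4, 215.5], 0.61)] [[370.0, -74.0], [493.0, 139.0], [252.0, -120.0]]
wrist cover [([245.1, 188.6], 0.76), ([93.8, 214.8], 0.63), ([158.2, 210.1], 0.6)] [[491.0, 119.0], [250.0, -137.0], [373.0, -60.0]]
col 156 [(90, [127, 125, 122]), (93, [129, 127, 124]), (96, [124, 123, 120]), (99, [127, 126, 122]), (102, [127, 125, 122]), (105, [124, 123, 120]), (108, [129, 127, 123]), (111, [124, 123, 120]), (114, [128, 127, 123]), (117, [125, 124, 121]), (120, [124, 122, 120]), (123, [131, 130, 127]), (126, [128, 127, 124]), (129, [131, 130, 127]), (132, [128, 127, 124]), (135, [130, 129, 126]), (138, [124, 122, 120]), (141, [130, 130, 127]), (144, [129, 128, 125]), (147, [124, 123, 120])]
-5 [[287.0, 266.8], [209.4, 267.1]] [248.  190.4]
0 [[288.2, 266.7], [208.1, 267.0]] [248.  189.2]
5 [[289.6, 265.9], [206.6, 266.2]] [247.9 187.9]
turn [0.006, -0.004, -0.008] shift [0.01, -0.013, 0.572] rows 2.3 ik [0.92, 0.86, 1.69, -0.74, 1.46, 1.12][ WARN:0@1.809] global loadsave.cpp:1063 imwrite_ Unsupported depth image for selected encoder is fallbacked to CV_8U.
```

View pics/v8.png

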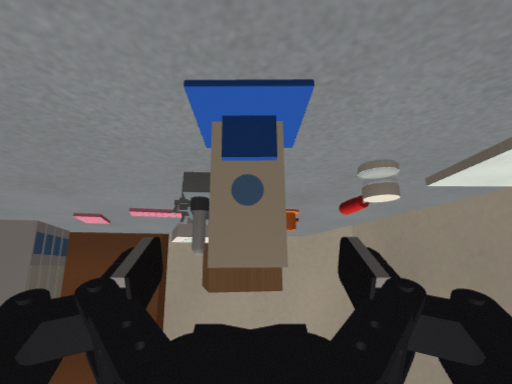

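The plate sits at (248,190), just as predicted, with the painted face towards the tool. I approach and grip.

Emit:
step_arm(moves=[[[0.006, -0.004, -0.008], [0, -0.01, 0.2], 1], [[0.006, -0.004, -0.008], [0.01, -0.013, 0.36], 1], [[0.006, -0.004, -0.008], [0.01, -0.013, 0.48], 1], [[0.006, -0.004, -0.008], [0.01, -0.013, 0.55], 1], [[0.006, -0.004, -0.008], [0.01, -0.013, 0.572], 1], [[0.006, -0.004, -0.008], [0.01, -0.013, 0.572], 1]])

```text
clock: 16.5
eef_pos: [468.3, 230.2, 52.9]
tcp_rot: [-3.138, 1.05, 1.805]
contact_force: [0.6, 0.0, 0.0]
opening: 1.006
grasp_force: 0.0
```

Emit:
step_arm(moves=[[[0, 0, 0], [0, 0, 0], -1], [[0, 0, 0], [0, 0, 0], -1], [[0, 0, 0], [0, 0, 0], -1], [[0, 0, 0], [0, 0, 0], -1], [[0, 0, 0], [0, 0, 0], -1]], squeeze=60)

```text
clock: 17.0
eef_pos: [468.3, 230.7, 52.9]
tcp_rot: [-3.139, 1.05, 1.806]
contact_force: [-0.1, 3.5, 5.7]
opening: 0.69
grasp_force: 63.8
```

```bash
python3 - <<'E'
from h import *
s=telemetry.sense();p0=s['eef_pos'];T0=R.from_euler('xyz',s['tcp_rot']);print(p0,s['tcp_rot'],s['contact_force'],s['opening'],s['grasp_force'])
rr=look('w9',['cover_mid','cover'])['cams']['wrist'];W=rr['c']
u=np.array([np.cos(103.2*d2r),np.sin(103.2*d2r),0]);w=np.array([-u[1],u[0],0]);z=np.array([0,0,1.])
for f in(-5,0,5):
    n=u*np.cos(f*d2r)-z*np.sin(f*d2r);l=z*np.cos(f*d2r)+u*np.sin(f*d2r);mid=np.array([464.4,250.8,66.5])+u*30*np.sin(f*d2r)
    print(f,[proj(W,mid+60*l+4*n+k*30*w).round(1).tolist() for k in(-1,1)],[proj(W,mid-20*l+4*n+k*30*w).round(1).tolist() for k in(-1,1)],'disc',proj(W,mid+4*n).round(1))
a=cv2.imread('pics/w9_wrist.png').astype(int)
disc=(a[...,0]>a[...,2]+15)&(a[...,0]<190)
n,l,st,ce=cv2.connectedComponentsWithStats(disc.astype(np.uint8));print([(ce[i].round(1).tolist(),st[i,4]) for i in range(1,n) if st[i,4]>150])
cream=a[...,2]>a[...,0]+12
n,l,st,ce=cv2.connectedComponentsWithStats(cream.astype(np.uint8));print([(ce[i].round(1).tolist(),st[i].tolist()) for i in range(1,n) if st[i,4]>1500])
E
```

```text
[468.334732   230.6724632   52.88596036] [-3.13861657  1.05037084  1.80588797] [-0.11954346  3.49467268  5.66027906] 0.6900196474341846 63.79265159368515
wrist cover_mid [([251.9, 266.7], 0.81), ([66.3, 236.4], 0.7), ([143.1, 235.3], 0.58)] [[-606.0, 4630.0], [304.0, -4.0], [393.0, 33.0]]
wrist cover [([248.8, 269.4], 0.76), ([143.1, 227.6], 0.75), ([68.4, 234.0], 0.51)] [[-79.0, 2571.0], [397.0, 73.0], [301.0, -18.0]]
-5 [[324.6, 418.4], [179.0, 418.2]] [[318.1, 223.3], [186.1, 222.9]] disc [252.1 268.4]
0 [[329.6, 428.2], [174.4, 428.0]] [[318.5, 222.1], [185.8, 221.7]] disc [252.1 267.6]
5 [[335.2, 438.0], [169.2, 437.8]] [[318.9, 221.2], [185.4, 220.8]] disc [252.2 266.8]
[([255.0, 76.2], np.int32(5058)), ([254.4, 171.5], np.int32(8181)), ([249.9, 269.3], np.int32(2802)), ([7.1, 262.0], np.int32(288)), ([20.6, 262.1], np.int32(228)), ([32.0, 262.4], np.int32(178))]
[([247.6, 259.0], [179, 142, 143, 192, 14100]), ([446.1, 263.1], [343, 220, 169, 124, 11060]), ([82.9, 267.8], [18, 244, 139, 76, 4226]), ([113.4, 361.7], [80, 333, 57, 51, 1624]), ([386.6, 361.8], [365, 334, 55, 50, 1575])]
```

```bash
python3 - <<'E'
from h import *
s=telemetry.sense();p0=s['eef_pos'];T0=R.from_euler('xyz',s['tcp_rot'])
chain([(p0+[0,0,130],T0)])
print('g',T0.inv().apply(np.array([464.4,250.8,66.5])-p0))
E
```

```text
turn [0.0, 0.0, 0.0] shift [-0.564, -0.001, -0.323] rows 2.6 ik [0.92, 0.66, 1.69, -0.74, 1.61, 0.99]
g [ -1.64233933   0.79132418 -24.53801044]
```

Emit:
step_arm(moves=[[[0, 0, 0], [-0.06, 0, -0.034], -1], [[0, 0, 0], [-0.16, 0, -0.09], -1], [[0, 0, 0], [-0.28, 0, -0.16], -1], [[0, 0, 0], [-0.42, 0, -0.24], -1], [[0, 0, 0], [-0.53, 0, -0.3], -1], [[0, 0, 0], [-0.564, 0, -0.323], -1], [[0, 0, 0], [-0.564, 0, -0.323], -1]])

```text
clock: 17.85
eef_pos: [468.4, 230.3, 183.0]
tcp_rot: [-3.139, 1.049, 1.805]
contact_force: [-0.2, 0.2, -1.4]
opening: 0.687
grasp_force: 64.8
```

```bash
python3 - <<'E'
from h import *
s=telemetry.sense();p0=s['eef_pos'];T0=R.from_euler('xyz',s['tcp_rot']);print(p0,s['tcp_rot'],s['opening'])
rr=look('w10',['cover_mid','cover'])['cams']['wrist'];W=rr['c']
a=cv2.imread('pics/w10_wrist.png').astype(int)
disc=(a[...,0]>a[...,2]+15)&(a[...,0]<190)
n,l,st,ce=cv2.connectedComponentsWithStats(disc.astype(np.uint8));print([(ce[i].round(1).tolist(),st[i].tolist()) for i in range(1,n) if st[i,4]>300])
cream=a[...,2]>a[...,0]+10
n,l,st,ce=cv2.connectedComponentsWithStats(cream.astype(np.uint8));print([(ce[i].round(1).tolist(),st[i].tolist()) for i in range(1,n) if st[i,4]>1500])
print('col 220',[(i,a[i,220].tolist()) for i in range(140,190,2)])
# predictions: tilt f about tool y of plate normal from -tool z (plate at 30deg)
for f in(27,30,33):
  for gz in(-24.5,-20,-28):
    g=np.array([-1.64,.8,gz]);n=np.array([np.sin(f*d2r),0,-np.cos(f*d2r)]);l=np.array([np.cos(f*d2r),0,np.sin(f*d2r)])
    for sg in(1,-1):
        nn=n*[sg,1,1];ll=l*[1,1,sg]
        X=lambda v:proj(W,p0+T0.apply(g+4*nn+v)).round(1).tolist()
        print(f,gz,sg,'disc',X(0*l),'ends',[X(60*ll+[0,k*30,0]) for k in(-1,1)],[X(-60*ll+[0,k*30,0]) for k in(-1,1)])
cv2.imwrite('pics/v10.png',cv2.imread('pics/w10_wrist.png'))
E
```

```text
[468.43254207 230.28748057 183.03477626] [-3.13924874  1.04867282  1.80450505] 0.6865905835835938
wrist cover_mid [([74.4, 178.0], 0.95), ([146.2, 171.5], 0.91), ([251.9, 268.8], 0.64)] [[229.0, -227.0], [368.0, -151.0], [-2756.0, 13477.0]]
wrist cover [([147.5, 167.7], 0.91), ([75.5, 178.3], 0.77), ([247.8, 266.8], 0.67)] [[371.0, -141.0], [226.0, -244.0], [-6043.0, 28614.0]]
[([252.5, 8.4], [192, 0, 123, 18, 2140]), ([249.9, 269.2], [221, 239, 59, 61, 2797])]
[([292.3, 235.0], [0, 137, 512, 207, 53306]), ([113.4, 361.7], [80, 333, 57, 51, 1627]), ([386.6, 361.8], [365, 334, 56, 50, 1577])]
col 220 [(140, [74, 77, 78]), (142, [88, 104, 116]), (144, [89, 107, 118]), (146, [88, 105, 118]), (148, [88, 105, 117]), (150, [88, 105, 117]), (152, [88, 105, 117]), (154, [89, 104, 117]), (156, [89, 105, 118]), (158, [89, 105, 117]), (160, [90, 106, 118]), (162, [89, 105, 117]), (164, [89, 105, 117]), (166, [89, 105, 118]), (168, [88, 104, 117]), (170, [89, 105, 117]), (172, [89, 105, 117]), (174, [89, 106, 117]), (176, [89, 106, 118]), (178, [89, 106, 118]), (180, [89, 106, 119]), (182, [89, 
[... 1201 characters left out ...]
-1 disc [252.1, 280.2] ends [[147.7, 178.5], [359.2, 178.7]] [[199.1, 330.5], [303.8, 330.6]]
33 -24.5 1 disc [252.1, 267.1] ends [[191.5, 142.2], [312.4, 142.4]] [[172.5, 431.8], [332.1, 431.9]]
33 -24.5 -1 disc [252.1, 275.9] ends [[149.4, 183.8], [357.4, 184.1]] [[200.7, 320.7], [302.1, 320.8]]
33 -20 1 disc [252.0, 261.9] ends [[193.2, 141.2], [310.6, 141.4]] [[175.4, 419.6], [329.0, 419.7]]
33 -20 -1 disc [252.0, 270.5] ends [[154.2, 180.1], [352.3, 180.3]] [[201.9, 315.5], [300.8, 315.6]]
33 -28 1 disc [252.2, 271.4] ends [[190.1, 143.1], [313.8, 143.2]] [[170.1, 441.9], [334.6, 442.0]]
33 -28 -1 disc [252.1, 280.4] ends [[145.2, 187.0], [361.8, 187.3]] [[199.8, 324.9], [303.1, 325.0]]
```

View pics/v10.png

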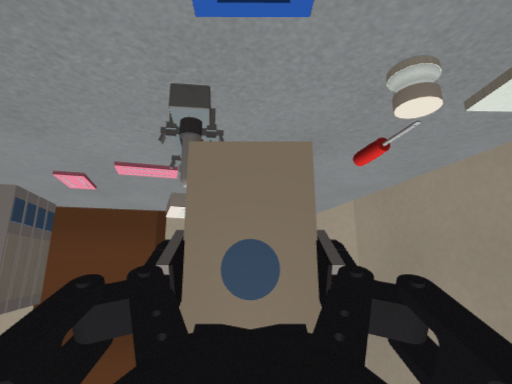

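The plate is held at about 31 degrees in the tool; the far edge is at row 141 and the disc at (250,269). Now I plan the carry to a hover point near the unit.

```bash
cat >> h.py <<'E'
G=np.array([-1.6,0,-25.5])
def lay(c,ang):
    T=pose([0,0,0],ang,1,59)[1];return np.array(c)-T.apply(G),T
E
python3 - <<'E'
from h import *
s=telemetry.sense();p0=s['eef_pos'];T0=R.from_euler('xyz',s['tcp_rot']);c0=p0+T0.apply(G)
cE=np.array([444+11.5,-22-120,170]);_,TE=lay(cE,95.5)
S=Slerp([0,1],R.concatenate([T0,TE]));mk=lambda c,T:(c-T.apply(G),T)
L=[mk(c0+f*(cE-c0)+[0,0,70*np.sin(np.pi*f)],S(f)) for f in(.33,.67,1)]
chain(L)
for p,T in L: print(p.round(1),T.as_matrix()[:,2].round(2))
E
```

```text
turn [0.014, 0.668, 0.062] shift [-0.474, -0.161, 0.394] rows 3.5 ik [0.58, 0.23, 1.93, -0.53, 1.22, 0.64]
turn [0.014, 0.688, 0.064] shift [-0.48, -0.139, 0.339] rows 3.6 ik [-0.04, 0.1, 2.01, 0.02, 1.01, -0.19]
turn [0.014, 0.668, 0.062] shift [-0.582, -0.11, 0.309] rows 3.5 ik [-0.57, 0.42, 1.88, 0.44, 1.24, -0.9]
[463.2 109.7 224.2] [ 0.11 -0.49 -0.86]
[458.3 -10.5 213.1] [ 0.02  0.02 -1.  ]
[ 454.1 -127.6  149. ] [-0.05  0.51 -0.86]
```

Emit:
step_arm(moves=[[[0, 0.12, 0.01], [-0.1, -0.03, 0.07], -1], [[0.01, 0.28, 0.03], [-0.2, -0.07, 0.16], -1], [[0.01, 0.42, 0.04], [-0.3, -0.1, 0.25], -1], [[0.01, 0.56, 0.05], [-0.4, -0.13, 0.33], -1], [[0.014, 0.668, 0.062], [-0.474, -0.161, 0.394], -1], [[0.014, 0.668, 0.062], [-0.474, -0.161, 0.394], -1]])

```text
clock: 18.6
eef_pos: [463.2, 107.0, 226.4]
tcp_rot: [3.113, 0.523, 1.742]
contact_force: [0.1, 0.5, -2.3]
opening: 0.687
grasp_force: 64.8
```

Emit:
step_arm(moves=[[[0, 0.12, 0.01], [-0.1, -0.03, 0.07], -1], [[0.01, 0.28, 0.03], [-0.2, -0.06, 0.14], -1], [[0.01, 0.42, 0.04], [-0.3, -0.09, 0.21], -1], [[0.01, 0.56, 0.05], [-0.4, -0.12, 0.28], -1], [[0.014, 0.688, 0.064], [-0.48, -0.139, 0.339], -1], [[0.014, 0.688, 0.064], [-0.48, -0.139, 0.339], -1]])

```text
clock: 19.2
eef_pos: [458.2, -14.0, 212.8]
tcp_rot: [3.119, -0.018, 1.704]
contact_force: [-0.3, -0.9, -1.9]
opening: 0.689
grasp_force: 64.8
```

Emit:
step_arm(moves=[[[0, 0.12, 0.01], [-0.11, -0.02, 0.06], -1], [[0.01, 0.28, 0.03], [-0.25, -0.05, 0.13], -1], [[0.01, 0.42, 0.04], [-0.38, -0.07, 0.2], -1], [[0.01, 0.56, 0.05], [-0.5, -0.09, 0.26], -1], [[0.014, 0.668, 0.062], [-0.582, -0.11, 0.309], -1], [[0.014, 0.668, 0.062], [-0.582, -0.11, 0.309], -1], [[0.014, 0.668, 0.062], [-0.582, -0.11, 0.309], -1]])

```text
clock: 19.9
eef_pos: [453.8, -126.3, 148.1]
tcp_rot: [-3.138, -0.543, 1.665]
contact_force: [-0.2, 0.0, -0.7]
opening: 0.688
grasp_force: 64.8
```

```bash
python3 - <<'E'
from h import *
s=telemetry.sense();print(s['eef_pos'],s['tcp_rot'],s['opening'],s['grasp_force'])
look('w11',['seat','shoulder','shaft_tip','unit','cover_mid','sleeve'])
E
```

```text
[ 453.8462534  -126.33029864  148.12830583] [-3.1377038  -0.54286182  1.66462977] 0.6881427959357853 64.82931554317474
wrist seat [([255.2, 147.1], 0.88)] [[448.0, -24.0]]
wrist shoulder [([249.8, 67.7], 0.7)] [[435.0, 58.0]]
wrist shaft_tip [([253.1, 23.5], 0.78)] [[438.0, 54.0]]
wrist unit [] []
wrist cover_mid [([250.5, 267.3], 0.86), ([133.5, 373.7], 0.61)] [[454.0, -137.0], [367.0, -230.0]]
wrist sleeve [] []
```

View pics/w11_wrist.png

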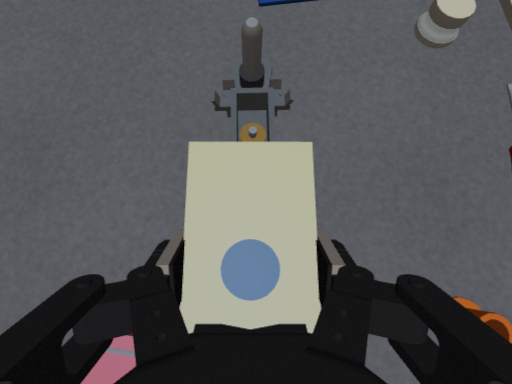

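The unit lies beyond the plate: shaft top at (252,22), near gear at (253,131), lugs at about (216,100) and (288,100). I have now viewed 11 pictures, one over the limit, so from here on I use numbers only. Next I fit the unit's pose.

```bash
python3 - <<'E'
from h import *
obs=[]
for t in('w2','w3','w11'):
    r_=json.load(open(f'rec_{t}.json'))['cams']['wrist']
    for n in('seat','shoulder','shaft_tip'):
        if r_['m'].get(n): obs.append((r_['c'],n,r_['m'][n][0][0],t))
c11=json.load(open('rec_w11.json'))['cams']['wrist']['c']
obs+= [(c11,'shaft_tip',(252,22),'eye')]
def pt(n,v):
    u=np.array([np.cos(v[2]),np.sin(v[2]),0]);o=np.array([v[0],v[1],0])
    return {'seat':o+[0,0,40],'shoulder':o+77*u+[0,0,49],'shaft_tip':o+77*u+[0,0,109]}[n]
f=least_squares(lambda v:np.ravel([proj(c,pt(n,v))-p for c,n,p,_ in obs]),[444,-22,1.66],loss='soft_l1',f_scale=2,x_scale=[1,1,.01])
print(f.x,np.degrees(f.x[2]))
for c,n,p,t in obs:print(t,n,(proj(c,pt(n,f.x))-p).round(1))
# predicted lug corner pixels in w11: lugs at x=+50 (y=+-33), short end y=+-24 (x=63), z 47
v=f.x;u=np.array([np.cos(v[2]),np.sin(v[2]),0]);w=np.array([-u[1],u[0],0]);o=np.array([v[0],v[1],0])
for x,y in((50,33),(50,-33),(63,24),(63,-24)):print(x,y,proj(c11,o+x*u+y*w+[0,0,47]).round(1))
a=cv2.imread('pics/w11_wrist.png').astype(int).sum(2)
for rw in(75,78,85,88,95,100,103,108):print(rw,[int(k) for k in np.where(a[rw,200:305]<110)[0]+200])
E
```

```text
[446.37978957 -22.24193488   1.69264103] 96.98118719972454
w2 seat [0.7 2.8]
w2 shoulder [ 1.5 -1.1]
w2 shaft_tip [ 1.1 -2.6]
w3 seat [-2.1  1.2]
w3 shoulder [1.1 0.2]
w3 shaft_tip [-0.1  1.6]
w11 seat [-1.5 -2.2]
w11 shoulder [1.8 3.3]
w11 shaft_tip [-1.5 -0.3]
eye shaft_tip [-0.4  1.2]
50 33 [219.1  96.4]
50 -33 [285.4  94.7]
63 24 [228.1  84.8]
63 -24 [275.8  83.6]
75 [263]
78 [240, 241, 242, 261, 262, 263]
85 [241, 242, 243, 244, 245, 246, 247, 248, 249, 250, 251, 252, 253, 254, 255, 256, 257, 258, 259, 260, 261, 262]
88 []
95 [237, 242, 243, 246, 248, 253]
100 [238, 240, 242, 250, 254]
103 [246, 249]
108 [219, 222, 227, 248, 266, 267, 286]
```

```bash
python3 - <<'E'
from h import *
lsd=cv2.createLineSegmentDetector()
o=np.array([446.4,-22.2]);u=np.array([np.cos(97*d2r),np.sin(97*d2r)]);w=np.array([-u[1],u[0]])
for t in('w2','w3','w11'):
    c=json.load(open(f'rec_{t}.json'))['cams']['wrist']['c'];g=cv2.imread(f'pics/{t}_wrist.png',0)
    g=cv2.resize(g,None,fx=3,fy=3,interpolation=cv2.INTER_CUBIC)
    for s in lsd.detect(g)[0][:,0]:
        P=[atz(c,(s[i:i+2]-1)/3,40)[:2] for i in(0,2)];d=P[1]-P[0];L=np.linalg.norm(d);m=(P[0]+P[1])/2-o
        if L>14 and abs(m@u)<75 and abs(m@w)<36:
            an=np.degrees(np.arctan2(d[1],d[0]))%180
            if min(abs(an-97),abs(an-7))<8: print(t,'len',L.round(),'ang',an.round(1),'along',(m@u).round(1),'across',(m@w).round(1))
E
```

```text
w2 len 92.0 ang 96.5 along 6.6 across -10.0
w2 len 110.0 ang 96.5 along 0.6 across -15.1
w2 len 86.0 ang 96.4 along 2.3 across 22.8
w2 len 16.0 ang 97.2 along -48.9 across 17.3
w2 len 77.0 ang 96.5 along 6.0 across 25.9
w2 len 25.0 ang 6.3 along -40.8 across 4.8
w2 len 30.0 ang 6.6 along -56.7 across 1.7
w2 len 20.0 ang 3.6 along 66.3 across 18.2
w2 len 16.0 ang 8.9 along 63.2 across 12.1
w3 len 27.0 ang 97.4 along 43.2 across -15.5
w3 len 105.0 ang 96.5 along -3.8 across -12.7
w3 len 30.0 ang 6.6 along 57.7 across 0.7
w3 len 29.0 ang 6.6 along 50.0 across 1.6
w3 len 85.0 ang 96.5 along -13.1 across -15.2
w11 len 120.0 ang 5.3 along 4.1 across 3.7
w11 len 21.0 ang 7.2 along 64.3 across 0.4
w11 len 29.0 ang 6.8 along 38.3 across 1.0
w11 len 14.0 ang 101.8 along 74.9 across 13.1
w11 len 52.0 ang 96.5 along 31.2 across -15.4
w11 len 32.0 ang 6.5 along 58.2 across 0.5
w11 len 24.0 ang 95.4 along 25.5 across -13.1
w11 len 52.0 ang 96.0 along 31.9 across 16.8
w11 len 31.0 ang 96.7 along 21.6 across 15.1
```

```bash
python3 - <<'E'
from h import *
chain([lay([445.6,-21.7,z],96.5) for z in(120,60,45)])
E
```

```text
turn [0.013, 0.001, -0.016] shift [0.38, 0.004, 0.529] rows 2.6 ik [-0.38, 0.42, 2.04, 0.56, 1.03, -0.87]
turn [0.0, 0.0, 0.0] shift [-0.155, 0.0, 0.257] rows 1.2 ik [-0.38, 0.53, 2.06, 0.6, 0.93, -0.95]
turn [0.0, 0.0, 0.0] shift [-0.039, 0.0, 0.064] rows 0.3 ik [-0.38, 0.56, 2.06, 0.62, 0.9, -0.97]
```

Emit:
step_arm(moves=[[[0, 0, 0], [0.08, 0, 0.11], -1], [[0.01, 0, -0.01], [0.19, 0, 0.26], -1], [[0.013, 0, -0.016], [0.3, 0, 0.42], -1], [[0.013, 0, -0.016], [0.36, 0, 0.5], -1], [[0.013, 0, -0.016], [0.38, 0.004, 0.529], -1], [[0.013, 0, -0.016], [0.38, 0.004, 0.529], -1]])

```text
clock: 20.85
eef_pos: [443.9, -7.3, 98.7]
tcp_rot: [-3.141, -0.541, 1.684]
contact_force: [-0.4, -0.5, -1.5]
opening: 0.692
grasp_force: 64.9
```

```bash
python3 - <<'E'
from h import *
rr=look('w12',['cover_mid','shaft_tip','shoulder'])['cams']['wrist']
lsd=cv2.createLineSegmentDetector();c=rr['c']
s_=telemetry.sense();print('plate',s_['eef_pos']+R.from_euler('xyz',s_['tcp_rot']).apply(G))
o=np.array([445.6,-21.7]);u=np.array([np.cos(96.5*d2r),np.sin(96.5*d2r)]);w=np.array([-u[1],u[0]])
g=cv2.resize(cv2.imread('pics/w12_wrist.png',0),None,fx=3,fy=3,interpolation=cv2.INTER_CUBIC)
for s in lsd.detect(g)[0][:,0]:   # plate top edges at z=124
    P=[atz(c,(s[i:i+2]-1)/3,124)[:2] for i in(0,2)];d=P[1]-P[0];L=np.linalg.norm(d);m=(P[0]+P[1])/2-o
    an=np.degrees(np.arctan2(d[1],d[0]))%180
    if L>25 and abs(m@u)<75 and abs(m@w)<40: print('len',L.round(),'ang',an.round(1),'along',(m@u).round(1),'across',(m@w).round(1))
chain([lay([445.6,-21.7,z],96.5) for z in(60,46)])
E
```

```text
wrist cover_mid [([250.2, 266.7], 0.97)] [[445.0, -19.0]]
wrist shaft_tip [([252.3, 123.9], 0.7)] [[437.0, 56.0]]
wrist shoulder [] []
plate [446.33275243 -23.37147127 120.00099983]
len 26.0 ang 96.8 along 0.6 across 29.7
len 48.0 ang 96.8 along 37.1 across 30.4
len 47.0 ang 96.1 along 37.6 across -29.5
len 60.0 ang 6.4 along 61.4 across 0.4
turn [0.003, 0.0, -0.002] shift [-0.147, -0.003, 0.262] rows 1.2 ik [-0.38, 0.53, 2.06, 0.6, 0.93, -0.95]
turn [0.0, 0.0, 0.0] shift [-0.036, 0.0, 0.06] rows 0.3 ik [-0.38, 0.56, 2.06, 0.62, 0.9, -0.97]
```

```bash
python3 - <<'E'
from h import *
c=json.load(open('rec_w12.json'))['cams']['wrist']['c']
a=cv2.imread('pics/w12_wrist.png').astype(int)
n,l,st,ce=cv2.connectedComponentsWithStats(((a[...,0]>a[...,2]+15)&(a[...,0]<210)).astype(np.uint8))
for i in range(1,n):
    if st[i,4]>1500:print(ce[i],st[i],atz(c,ce[i],124))
rows=a[100:180,230].sum(1);i=np.argmax(np.abs(np.diff(rows)));print('edge row',100+i,atz(c,(230,100.5+i),124),atz(c,(230,100.5+i),123))
for t in('w2','w3','w11'):
    r_=json.load(open(f'rec_{t}.json'))['cams']['wrist'];print(t,[atz(r_['c'],r_['m'][k][0][0],Z[k]).round(1) for k in('seat','shoulder','shaft_tip')])
E
```

```text
[300.84385314  27.0470297 ] [ 254    0   98   59 4848] [458.11109997 109.78442908 124.        ]
[249.83449965 269.34919524] [ 221  239   59   62 2858] [444.98446056 -20.84487436 124.        ]
edge row 141 [428.49689136  37.87640648 124.        ] [428.37107451  38.3217497  123.        ]
w2 [array([441.9, -21. ,  40. ]), array([437.5,  51.4,  49. ]), array([439.5,  51.4, 109. ])]
w3 [array([446.2, -18.8,  40. ]), array([436.1,  52.9,  49. ]), array([435.5,  55. , 109. ])]
w11 [array([448.1, -24.4,  40. ]), array([434.9,  57.9,  49. ]), array([438.3,  54. , 109. ])]
```

Emit:
step_arm(moves=[[[0, 0, 0], [-0.04, 0, 0.067], -1], [[0, 0, 0], [-0.08, 0, 0.134], -1], [[0, 0, 0], [-0.12, 0, 0.2], -1], [[0, 0, 0], [-0.155, 0, 0.257], -1], [[0, 0, 0], [-0.165, 0, 0.275], -1], [[0, 0, 0], [-0.172, 0, 0.287], -1], [[0, 0, 0], [-0.172, 0, 0.287], -1]])

```text
clock: 21.75
eef_pos: [443.8, -7.8, 31.3]
tcp_rot: [-3.141, -0.542, 1.682]
contact_force: [-0.1, 0.1, -1.3]
opening: 0.687
grasp_force: 65.0
```

Emit:
step_arm(moves=[[[0, 0, 0], [-0.005, 0, 0.0085], -1], [[0, 0, 0], [-0.01, 0, 0.017], -1], [[0, 0, 0], [-0.0155, 0, 0.0257], -1], [[0, 0, 0], [-0.0155, 0, 0.0257], -1]])

```text
clock: 22.15
eef_pos: [444.2, -7.9, 25.8]
tcp_rot: [3.141, -0.542, 1.683]
contact_force: [-0.5, 0.0, 2.9]
opening: 0.688
grasp_force: 65.5
```

Emit:
step_arm(moves=[[[0, 0, 0], [-0.0025, 0, 0.0043], -1], [[0, 0, 0], [-0.004, 0, 0.0065], -1], [[0, 0, 0], [-0.004, 0, 0.0065], -1]])

```text
clock: 22.45
eef_pos: [444.2, -7.8, 24.9]
tcp_rot: [3.141, -0.542, 1.683]
contact_force: [-1.2, -1.8, 11.8]
opening: 0.69
grasp_force: 66.7
```

```bash
python3 - <<'E'
from h import *
s=telemetry.sense();print(s['contact_force'],s['wrist_torque'])
rr=look('w13',['cover_mid','shaft_tip','shoulder','cover'],('wrist','scene','side'))['cams']['wrist']
lsd=cv2.createLineSegmentDetector();c=rr['c']
o=np.array([445.6,-21.7]);u=np.array([np.cos(96.5*d2r),np.sin(96.5*d2r)]);w=np.array([-u[1],u[0]])
g=cv2.resize(cv2.imread('pics/w13_wrist.png',0),None,fx=3,fy=3,interpolation=cv2.INTER_CUBIC)
for s in lsd.detect(g)[0][:,0]:
    P=[atz(c,(s[i:i+2]-1)/3,49)[:2] for i in(0,2)];d=P[1]-P[0];L=np.linalg.norm(d);m=(P[0]+P[1])/2-o
    an=np.degrees(np.arctan2(d[1],d[0]))%180
    if L>9 and -10<m@u<110 and abs(m@w)<50: print('len',L.round(),'ang',an.round(1),'along',(m@u).round(1),'across',(m@w).round(1))
a=cv2.imread('pics/w13_wrist.png').astype(int)
n,l,st,ce=cv2.connectedComponentsWithStats(((a[...,0]>a[...,2]+15)&(a[...,0]<210)).astype(np.uint8));print([(ce[i].round(1).tolist(),st[i].tolist()) for i in range(1,n) if st[i,4]>800])
E
```

```text
[-1.1887923  -1.76695326 11.80892561] [-0.03419998  0.23218576  0.14165365]
wrist cover_mid [([251.7, 268.4], 0.82)] [[446.0, -21.0]]
wrist shaft_tip [([250.8, 11.7], 0.92)] [[437.0, 56.0]]
wrist shoulder [([250.2, 110.5], 0.71)] [[437.0, 56.0]]
wrist cover [([249.3, 265.5], 0.97)] [[445.0, -19.0]]
scene cover_mid [([264.2, 118.0], 0.88), ([144.2, 171.5], 0.86), ([254.6, 202.6], 0.68)] [[211.0, -339.0], [694.0, -322.0], [439.0, -26.0]]
scene shaft_tip [([269.8, 206.1], 0.63)] [[435.0, 53.0]]
scene shoulder [([270.7, 217.7], 0.63)] [[431.0, 57.0]]
scene cover [([143.2, 175.9], 0.8), ([252.1, 203.2], 0.66), ([266.4, 115.6], 0.57)] [[704.0, -309.0], [446.0, -31.0], [195.0, -350.0]]
side cover_mid [([261.9, 165.0], 0.71), ([268.3, 208.4], 0.7), ([289.6, 187.1], 0.58)] [[678.0, -304.0], [455.0, -29.0], [473.0, -209.0]]
side shaft_tip [([261.0, 201.6], 0.86), ([266.0, 203.5], 0.23)] [[437.0, 45.0], [415.0, 45.0]]
side shoulder [([258.3, 217.1], 0.8)] [[440.0, 57.0]]
side cover [([266.6, 206.3], 0.66), ([259.5, 165.3], 0.54)] [[472.0, -42.0], [690.0, -302.0]]
len 26.0 ang 96.5 along 0.1 across 29.8
len 26.0 ang 96.5 along -0.1 across -29.2
len 60.0 ang 6.4 along 60.9 across 0.4
len 46.0 ang 96.5 along 38.2 across 30.4
len 22.0 ang 95.7 along 38.5 across -29.9
len 14.0 ang 95.8 along 20.6 across -29.7
len 11.0 ang 97.2 along 55.0 across -29.9
len 9.0 ang 85.1 along 68.3 across -11.8
len 13.0 ang 120.3 along 8.8 across -32.8
len 13.0 ang 71.6 along 8.7 across 33.4
len 12.0 ang 68.3 along 8.0 across 39.3
len 12.0 ang 124.8 along 8.0 across -38.6
len 42.0 ang 89.5 along 106.2 across -12.7
len 41.0 ang 102.9 along 106.7 across 12.2
len 11.0 ang 97.0 along 49.4 across 37.1
len 11.0 ang 6.5 along 66.6 across -24.0
len 11.0 ang 96.6 along 49.2 across -37.3
len 11.0 ang 6.6 along 66.6 across 23.9
[([249.8, 269.2], [221, 239, 59, 61, 2863])]
```

The lug lines at ±37 and the plate edges at ±30 show the plate inside the lugs, about 1.5 mm too far along. I press it down gently with a small correction.

Emit:
step_arm(moves=[[[0, 0, 0], [-0.007, 0, 0.002], -1], [[0, 0, 0], [-0.007, 0, 0.002], -1], [[0, 0, 0], [-0.01, 0, 0.007], -1], [[0, 0, 0], [-0.01, 0, 0.007], -1]])

```text
clock: 23.6
eef_pos: [444.2, -7.7, 24.8]
tcp_rot: [3.141, -0.547, 1.683]
contact_force: [-7.1, -3.0, 40.3]
opening: 0.689
grasp_force: 69.3
```

```bash
python3 - <<'E'
from h import *
s=telemetry.sense();print(s['contact_force'],s['wrist_torque'],s['eef_pos'])
c=imaging.calibration('wrist');g=imaging.grab_frame('wrist');cv2.imwrite('pics/w14_wrist.png',g[...,::-1])
lsd=cv2.createLineSegmentDetector()
o=np.array([445.6,-21.7]);u=np.array([np.cos(96.5*d2r),np.sin(96.5*d2r)]);w=np.array([-u[1],u[0]])
g=cv2.resize(cv2.cvtColor(g,cv2.COLOR_RGB2GRAY),None,fx=3,fy=3,interpolation=cv2.INTER_CUBIC)
for s in lsd.detect(g)[0][:,0]:
    P=[atz(c,(s[i:i+2]-1)/3,48)[:2] for i in(0,2)];d=P[1]-P[0];L=np.linalg.norm(d);m=(P[0]+P[1])/2-o
    an=np.degrees(np.arctan2(d[1],d[0]))%180
    if L>9 and 35<m@u<70 and abs(m@w)<50: print('len',L.round(),'ang',an.round(1),'along',(m@u).round(1),'across',(m@w).round(1),'row',s[[1,3]].mean()/3)
E
```

```text
[-7.10420795 -3.02178964 40.33894922] [1.93477926 1.0359913  0.43610124] [444.19239388  -7.71465588  24.8111293 ]
len 60.0 ang 6.3 along 61.4 across 0.3 row 142.4476
len 48.0 ang 96.5 along 37.4 across 30.6 row 191.08002
len 16.0 ang 95.5 along 38.7 across -30.1 row 186.45183
len 10.0 ang 110.9 along 66.3 across 11.1 row 133.41801
len 14.0 ang 97.3 along 53.9 across -30.1 row 156.54434
len 11.0 ang 97.1 along 49.9 across 37.4 row 164.38237
len 11.0 ang 96.5 along 49.7 across -37.6 row 164.5891
len 11.0 ang 6.5 along 67.1 across -24.4 row 131.81499
len 11.0 ang 6.5 along 67.2 across 23.9 row 131.82521
```

Emit:
step_arm(moves=[[[0, 0, 0], [0.01, 0, -0.007], -1], [[0, 0, 0], [0.01, 0, -0.009], -0.2], [[0, 0, 0], [0.01, 0, -0.009], 0.6], [[0, 0, 0], [0.01, 0, -0.009], 1], [[0, 0, 0], [0.01, 0, -0.009], 1], [[0, 0, 0], [0.01, 0, -0.009], 1]])

```text
clock: 24.25
eef_pos: [443.8, -8.1, 24.2]
tcp_rot: [-3.141, -0.542, 1.682]
contact_force: [-0.7, -0.1, -1.0]
opening: 1.0
grasp_force: 0.0
```

Emit:
step_arm(moves=[[[0, 0, 0], [0, 0, -0.08], 1], [[0, 0, 0], [0, 0, -0.25], 1], [[0, 0, 0], [0, 0, -0.5], 1], [[0, 0, 0], [0, 0, -0.75], 1], [[0, 0, 0], [0, 0, -0.75], 1], [[0, 0, 0], [0, 0, -0.75], 1]])

```text
clock: 24.85
eef_pos: [453.1, -85.7, 153.6]
tcp_rot: [3.14, -0.54, 1.683]
contact_force: [0.3, 0.9, -0.7]
opening: 1.003
grasp_force: 0.0
```

```bash
python3 - <<'E'
from h import *
s=telemetry.sense();print(s['contact_force'],s['eef_pos'])
look('w15',['cover_mid','cover','shaft_tip','shoulder'],('wrist',))
c=json.load(open('rec_w15.json'))['cams']['wrist']['c'];g=cv2.imread('pics/w15_wrist.png',0)
lsd=cv2.createLineSegmentDetector()
o=np.array([445.6,-21.7]);u=np.array([np.cos(96.5*d2r),np.sin(96.5*d2r)]);w=np.array([-u[1],u[0]])
g=cv2.resize(g,None,fx=3,fy=3,interpolation=cv2.INTER_CUBIC)
for s in lsd.detect(g)[0][:,0]:
    P=[atz(c,(s[i:i+2]-1)/3,48)[:2] for i in(0,2)];d=P[1]-P[0];L=np.linalg.norm(d);m=(P[0]+P[1])/2-o
    an=np.degrees(np.arctan2(d[1],d[0]))%180
    if L>9 and abs(m@u)<80 and abs(m@w)<50: print('len',L.round(),'ang',an.round(1),'along',(m@u).round(1),'across',(m@w).round(1))
E
```

```text
[ 0.30641501  0.9382406  -0.67551667] [453.11826041 -85.67152326 153.55280175]
wrist cover_mid [([250.6, 181.5], 0.97)] [[445.0, -16.0]]
wrist cover [([246.8, 180.9], 0.67), ([252.6, 70.3], 0.17)] [[442.0, -15.0], [433.0, 113.0]]
wrist shaft_tip [([252.6, 68.4], 0.74)] [[439.0, 55.0]]
wrist shoulder [([248.1, 108.3], 0.68)] [[435.0, 55.0]]
len 61.0 ang 6.1 along 61.5 across 0.5
len 57.0 ang 96.7 along 33.1 across 30.9
len 60.0 ang 6.4 along -58.9 across 0.8
len 64.0 ang 96.1 along -27.3 across 31.0
len 16.0 ang 97.1 along -50.9 across -29.8
len 10.0 ang 7.7 along -11.7 across 0.2
len 75.0 ang 96.4 along -5.4 across -29.5
len 10.0 ang 87.3 along 68.2 across -12.0
len 20.0 ang 99.6 along 50.3 across -30.0
len 18.0 ang 102.3 along 72.1 across 12.6
len 11.0 ang 47.7 along 10.7 across 8.9
len 10.0 ang 148.1 along 11.4 across -6.9
len 10.0 ang 103.8 along -0.8 across 13.2
len 33.0 ang 6.7 along -65.5 across 0.3
len 46.0 ang 7.0 along -63.7 across 5.9
len 10.0 ang 99.5 along 78.0 across -12.6
len 10.0 ang 6.0 along -67.4 across -23.8
len 12.0 ang 5.9 along -64.1 across -22.8
len 11.0 ang 6.8 along 67.6 across 24.2
len 12.0 ang 6.0 along 67.6 across -23.6
len 10.0 ang 7.0 along -67.5 across 24.3
len 10.0 ang 95.9 along -49.8 across 37.5
len 10.0 ang 97.3 along 49.8 across 37.5
len 11.0 ang 96.6 along -50.1 across -37.2
len 10.0 ang 97.0 along 49.7 across -37.4
len 11.0 ang 95.6 along 76.7 across -19.4
```

The cover is lying in its seat: the lug lines are symmetric at ±67.5 and ±37.4, the plate runs from -58.9 to 61.5 along and from -29.6 to 31.0 across, and the width is equal at both ends. Now the sleeve.

```bash
cat >> h.py <<'E'
TD=R.from_euler('xyz',[np.pi,0,1.68])
E
python3 - <<'E'
from h import *
s=telemetry.sense();p0=s['eef_pos'];T0=R.from_euler('xyz',s['tcp_rot'])
chain([((p0+[655,-195,190])/2+[0,0,20],Slerp([0,1],R.concatenate([T0,TD]))(.5)),(np.array([655,-195,190]),TD)])
E
```

```text
turn [-0.002, -0.346, 0.002] shift [-0.183, 0.473, -0.34] rows 2.4 ik [-0.39, 0.38, 1.72, 0.26, 1.19, -0.61]
turn [-0.002, -0.346, 0.002] shift [-0.321, 0.474, -0.085] rows 2.3 ik [-0.29, 0.48, 1.54, 0.0, 1.13, -0.4]
```

Emit:
step_arm(moves=[[[0, -0.1, 0], [-0.06, 0.16, -0.14], 1], [[0, -0.25, 0], [-0.12, 0.32, -0.25], 1], [[0, -0.346, 0], [-0.183, 0.473, -0.34], 1], [[0, -0.346, 0], [-0.183, 0.473, -0.34], 1]])

```text
clock: 25.5
eef_pos: [558.4, -140.5, 193.7]
tcp_rot: [3.137, -0.265, 1.686]
contact_force: [-0.1, 0.0, 0.2]
opening: 1.004
grasp_force: 0.0
```

Emit:
step_arm(moves=[[[0, -0.1, 0], [-0.1, 0.16, -0.03], 1], [[0, -0.25, 0], [-0.21, 0.32, -0.06], 1], [[0, -0.346, 0], [-0.321, 0.474, -0.085], 1], [[0, -0.346, 0], [-0.321, 0.474, -0.085], 1], [[0, -0.346, 0], [-0.321, 0.474, -0.085], 1], [[0, -0.346, 0], [-0.321, 0.474, -0.085], 1]])

```text
clock: 26.1
eef_pos: [653.8, -195.2, 190.1]
tcp_rot: [-3.138, -0.001, 1.683]
contact_force: [-0.2, -0.4, 0.6]
opening: 0.997
grasp_force: 0.0
```

```bash
cat >> h.py <<'E'
def orange(tag,c):
    a=cv2.imread(f'pics/{tag}_wrist.png').astype(int)
    m=((a[...,2]>a[...,0]+45)&(a[...,1]>a[...,0]+12)).astype(np.uint8)
    n,l,st,ce=cv2.connectedComponentsWithStats(m)
    for i in range(1,n):
        if st[i,4]>200:print('orange',ce[i].round(1),st[i].tolist())
    return a,m,l,st,ce
E
python3 - <<'E'
from h import *
s=telemetry.sense();print(s['eef_pos'],s['tcp_rot'])
rr=look('w16',['sleeve'])['cams']['wrist'];c=rr['c'];orange('w16',c)
# predicted appearance for sleeve candidates: bbox of collar rim + top rim
def bb(x,y):
    t=np.linspace(0,6.28,60);P=[proj(c,[x+r_*np.cos(k),y+r_*np.sin(k),z]) for r_,z in((25,0),(25,6),(16,45)) for k in t];P=np.array(P);return np.r_[P.min(0),P.max(0)]
print('bbox pred',bb(655,-170))
E
```

```text
[ 653.79750212 -195.17317032  190.14485346] [-3.13818813e+00 -6.91839914e-04  1.68267276e+00]
wrist sleeve [([253.6, 148.3], 0.95)] [[654.0, -171.0]]
orange [254.9 146.7] [233, 125, 45, 45, 1387]
orange [497.2 254.8] [468, 167, 44, 150, 3170]
orange [113.9 223.9] [92, 187, 47, 77, 2724]
bbox pred [232.04775029 124.53317325 277.33796352 170.20563725]
```

The sleeve's bounding box matches the prediction for (655.5, -170). I descend and grip the tube.

Emit:
step_arm(moves=[[[0, 0, 0], [0.124, 0.0225, 0.15], 1], [[0, 0, 0], [0.124, 0.0225, 0.38], 1], [[0, 0, 0], [0.124, 0.0225, 0.58], 1], [[0, 0, 0], [0.124, 0.0225, 0.75], 1], [[0, 0, 0], [0.124, 0.0225, 0.84], 1], [[0, 0, 0], [0.124, 0.0225, 0.87], 1], [[0, 0, 0], [0.124, 0.0225, 0.87], 1]])

```text
clock: 26.9
eef_pos: [657.3, -171.2, 17.6]
tcp_rot: [-3.141, 0.002, 1.682]
contact_force: [1.1, -0.4, -0.4]
opening: 0.997
grasp_force: 0.0
```

Emit:
step_arm(moves=[[[0, 0, 0], [0, 0, 0], -1], [[0, 0, 0], [0, 0, 0], -1], [[0, 0, 0], [0, 0, 0], -1], [[0, 0, 0], [0, 0, 0], -1], [[0, 0, 0], [0, 0, 0], -1], [[0, 0, 0], [0, 0, 0], -1], [[0, 0, 0], [0, 0, 0], -1]], squeeze=35)

```text
clock: 27.6
eef_pos: [657.9, -171.1, 18.7]
tcp_rot: [3.141, 0.002, 1.683]
contact_force: [-0.3, 0.0, 5.9]
opening: 0.362
grasp_force: 34.4
```

```bash
python3 - <<'E'
from h import *
s=telemetry.sense();print(s['eef_pos'],s['tcp_rot'],s['opening'],s['grasp_force'],s['contact_force'])
rr=look('w17',['sleeve'])['cams']['wrist'];orange('w17',rr['c'])
E
```

```text
[ 657.94821442 -171.10358389   18.68978754] [3.14065964e+00 2.30916317e-03 1.68269020e+00] 0.36154406466529704 34.39038176089525 [-0.29374383  0.01726898  5.94291056]
wrist sleeve [([247.5, 227.9], 0.69)] [[656.0, -171.0]]
orange [249.9 239.4] [207, 186, 87, 110, 6935]
orange [  5.9 335.1] [0, 327, 15, 20, 221]
```

```bash
python3 - <<'E'
from h import *
rec=json.load(open('rec_w17.json'));c=rec['cams']['wrist']['c'];p0=np.array(rec['p']);T0=R.from_euler('xyz',rec['rot'])
t=np.linspace(0,6.28,90)
def ext(dx,dy,zb,rr,z):
    P=np.array([proj(c,[*(p0+T0.apply([dx+rr*np.cos(k),dy+rr*np.sin(k),0]))[:2],zb+z]) for k in t]);return np.r_[P.min(0),P.max(0)].round(1)
for dx in(-2,0,2,4):print(dx,'collar0',ext(dx,0,0,25,0),'collar6',ext(dx,0,0,25,6),'top',ext(dx,0,0,16,45),'bore',ext(dx,0,0,10.5,45))
a,m,l,st,ce=orange('w17',c)
i=l[200,250];ys,xs=np.where(l==l[200,250]);
for rw in(188,192,200,210,220,240,260,280,290,295):
    k=xs[ys==rw];print(rw,k.min() if len(k) else None,k.max() if len(k) else None,a[rw,250].tolist())
E
```

```text
-2 collar0 [208.3 190.5 292.9 268.7] collar6 [206.9 193.5 294.4 274. ] top [214.8 239.3 286.7 303. ] bore [227.2 250.9 274.4 292.7]
0 collar0 [208.1 187.1 293.  265.8] collar6 [206.7 190.  294.5 271.1] top [214.7 235.  286.9 299.3] bore [227.1 246.7 274.5 288.8]
2 collar0 [208.  183.6 293.2 262.9] collar6 [206.6 186.4 294.6 268.1] top [214.5 230.7 287.  295.5] bore [227.  242.5 274.6 285. ]
4 collar0 [207.9 180.2 293.3 259.9] collar6 [206.4 182.9 294.8 265. ] top [214.4 226.4 287.2 291.7] bore [226.9 238.2 274.7 281.1]
orange [249.9 239.4] [207, 186, 87, 110, 6935]
orange [  5.9 335.1] [0, 327, 15, 20, 221]
188 237 262 [36, 88, 172]
192 228 272 [58, 134, 222]
200 218 282 [56, 130, 222]
210 211 289 [18, 46, 98]
220 207 292 [21, 48, 101]
240 219 281 [50, 122, 222]
260 215 285 [19, 46, 99]
280 220 280 [19, 48, 102]
290 231 270 [54, 128, 222]
295 245 257 [97, 119, 162]
```

```bash
python3 - <<'E'
from h import *
s=telemetry.sense();p0=s['eef_pos'];T0=R.from_euler('xyz',s['tcp_rot'])
chain([(p0+[0,0,155],TD),(np.array([552,-102,172]),TD),(np.array([447,-35,172]),TD)])
E
```

```text
turn [0.001, 0.003, 0.003] shift [-0.002, 0.001, -0.775] rows 3.1 ik [-0.25, 0.49, 1.56, -0.0, 1.09, -0.36]
turn [0.0, 0.0, 0.0] shift [0.401, -0.489, 0.008] rows 2.5 ik [-0.18, 0.32, 1.83, 0.0, 0.99, -0.29]
turn [0.0, 0.0, 0.0] shift [0.39, -0.485, -0.0] rows 2.5 ik [-0.08, 0.15, 2.06, 0.0, 0.93, -0.19]
```

Emit:
step_arm(moves=[[[0, 0, 0], [0, 0, -0.06], -1], [[0, 0, 0], [0, 0, -0.2], -1], [[0, 0, 0], [0, 0, -0.4], -1], [[0, 0, 0], [0, 0, -0.6], -1], [[0, 0, 0], [0, 0, -0.73], -1], [[0, 0, 0.003], [0, 0, -0.775], -1], [[0, 0, 0.003], [0, 0, -0.775], -1]])

```text
clock: 28.4
eef_pos: [658.0, -170.8, 174.1]
tcp_rot: [3.139, 0.003, 1.68]
contact_force: [0.2, 0.1, -0.6]
opening: 0.362
grasp_force: 34.8
```

Emit:
step_arm(moves=[[[0, 0, 0], [0.06, -0.07, 0], -1], [[0, 0, 0], [0.18, -0.21, 0], -1], [[0, 0, 0], [0.33, -0.4, 0], -1], [[0, 0, 0], [0.48, -0.59, 0], -1], [[0, 0, 0], [0.63, -0.78, 0], -1], [[0, 0, 0], [0.75, -0.92, 0], -1], [[0, 0, 0], [0.79, -0.974, 0.008], -1], [[0, 0, 0], [0.79, -0.974, 0.008], -1]])

```text
clock: 29.2
eef_pos: [444.2, -34.2, 169.4]
tcp_rot: [-3.138, 0.001, 1.682]
contact_force: [0.1, 1.1, -0.9]
opening: 0.363
grasp_force: 34.8
```

```bash
python3 - <<'E'
from h import *
s=telemetry.sense();print(s['eef_pos'],s['tcp_rot'],s['opening'],s['grasp_force'])
rr=look('w18',['sleeve','shaft_tip','shoulder','cover_mid'],('wrist','side'))['cams']['wrist'];c=rr['c']
orange('w18',c)
a=cv2.imread('pics/w18_wrist.png');g=cv2.resize(cv2.cvtColor(a,cv2.COLOR_BGR2GRAY),None,fx=3,fy=3,interpolation=cv2.INTER_CUBIC)
e=proj(c,[436.9,54.8,109]);b=proj(c,[436.9,54.8,49]);print('pred tip',e,'shoulder',b)
for s in cv2.createLineSegmentDetector().detect(g)[0][:,0]:
    s=(s-1)/3;m=(s[:2]+s[2:])/2
    if np.hypot(*(s[2:]-s[:2]))>10 and abs(m[0]-e[0])<40 and min(e[1],b[1])-15<m[1]<max(e[1],b[1])+15: print(s.round(1))
x,y=e.round().astype(int)
G_=a.sum(2)
for r_ in range(y-8,y+10,2): print(r_,G_[max(r_,0),x-14:x+15].tolist())
E
```

```text
[444.18924727 -34.16259213 169.38019328] [-3.13834298e+00  1.24696359e-03  1.68162018e+00] 0.3630463573828687 34.84662517905235
wrist sleeve [([251.7, 224.1], 0.84)] [[452.0, -93.0]]
wrist shaft_tip [([255.8, 74.6], 0.61)] [[437.0, 54.0]]
wrist shoulder [([253.5, 82.0], 0.83)] [[436.0, 54.0]]
wrist cover_mid [([163.0, 327.1], 0.74), ([253.9, 170.5], 0.58)] [[365.0, -214.0], [446.0, -24.0]]
side sleeve [([272.7, 178.6], 0.47)] [[602.0, -279.0]]
side shaft_tip [([259.7, 202.8], 0.68)] [[436.0, 54.0]]
side shoulder [([258.3, 217.0], 0.72), ([217.7, 252.5], 0.17)] [[440.0, 56.0], [430.0, 289.0]]
side cover_mid [([270.3, 212.3], 0.85), ([259.8, 169.0], 0.42), ([203.5, 200.9], 0.18)] [[435.0, -12.0], [663.0, -267.0], [688.0, 72.0]]
orange [250.  239.4] [207, 186, 87, 110, 6951]
pred tip [255.16385516  73.61996299] shoulder [254.26866364  81.12141859]
[269.8  86.1 261.9  96.3]
[219.5  93.6 232.   93.6]
[238.6  84.1 239.7  74. ]
[269.   73.6 269.9  84.1]
[276.5  93.5 288.6  93.4]
[277.4  87.8 277.3  74. ]
[228.4  78.6 228.4  66.5]
66 [355, 353, 356, 354, 317, 265, 261, 275, 292, 309, 327, 36
[... 579 characters left out ...]
507, 506, 503, 499, 497, 501, 498, 494, 489, 492, 493, 492, 496, 494, 428, 330, 290, 264, 237, 255, 319]
76 [208, 217, 243, 262, 287, 312, 339, 446, 507, 506, 501, 497, 500, 497, 492, 489, 494, 493, 495, 495, 495, 475, 390, 305, 280, 255, 232, 205, 276]
78 [203, 209, 230, 249, 277, 298, 324, 388, 471, 500, 500, 499, 494, 492, 493, 490, 497, 496, 495, 496, 495, 418, 313, 288, 266, 239, 218, 203, 247]
80 [207, 206, 222, 246, 271, 292, 304, 316, 338, 402, 473, 492, 492, 491, 491, 494, 493, 492, 496, 447, 359, 310, 291, 268, 252, 232, 211, 200, 223]
82 [202, 205, 210, 232, 250, 264, 277, 286, 304, 314, 328, 342, 359, 385, 419, 428, 395, 350, 334, 313, 291, 275, 256, 246, 231, 215, 202, 196, 221]
```

Emit:
step_arm(moves=[[[0, 0, 0], [0.08, 0, 0], -1], [[0, 0, 0], [0.2, 0.01, 0], -1], [[0, 0, 0], [0.33, 0.0128, 0], -1], [[0, 0, 0], [0.41, 0.0128, 0], -1], [[0, 0, 0], [0.439, 0.0128, 0], -1], [[0, 0, 0], [0.439, 0.0128, 0], -1]])

```text
clock: 30.3
eef_pos: [439.5, 53.0, 170.5]
tcp_rot: [-3.141, 0.002, 1.682]
contact_force: [-0.3, -1.0, -0.2]
opening: 0.361
grasp_force: 34.8
```

```bash
python3 - <<'E'
from h import *
rr=look('w19',['shoulder','shaft_tip'],('wrist','side','scene'))['cams'];c=rr['wrist']['c']
P=[];Q=[]
for i in range(6):
    s=telemetry.sense();P.append(s['eef_pos']);Q.append(s['tcp_rot'])
print(np.mean(P,0),Q[-1])
chain([(np.array([437.0,53.3,z]),TD) for z in(145,115)])
E
```

```text
wrist shoulder [([248.7, 181.5], 0.65)] [[438.0, 55.0]]
wrist shaft_tip [] []
side shoulder [([259.8, 217.2], 0.73)] [[435.0, 54.0]]
side shaft_tip [([258.3, 203.1], 0.88)] [[439.0, 58.0]]
scene shoulder [([267.8, 218.1], 0.74)] [[440.0, 54.0]]
scene shaft_tip [([268.3, 203.5], 0.69)] [[434.0, 43.0]]
[439.4597873   52.27582993 170.49132683] [-3.14126875e+00  1.86343530e-03  1.67972135e+00]
turn [-0.0, 0.002, -0.0] shift [0.007, -0.012, 0.127] rows 0.5 ik [0.12, 0.18, 2.1, -0.0, 0.86, 0.01]
turn [0.0, 0.0, 0.0] shift [0.0, -0.0, 0.15] rows 0.6 ik [0.12, 0.23, 2.12, -0.0, 0.79, 0.01]
```

Emit:
step_arm(moves=[[[0, 0, 0], [0.005, -0.012, 0.05], -1], [[0, 0, 0], [0.005, -0.012, 0.1], -1], [[0, 0, 0], [0.005, -0.012, 0.125], -1], [[0, 0, 0], [0.005, -0.012, 0.125], -1], [[0, 0, 0], [0.005, -0.012, 0.125], -1], [[0, 0, 0], [0.005, -0.012, 0.125], -1]])

```text
clock: 31.35
eef_pos: [437.1, 53.4, 145.6]
tcp_rot: [-3.141, 0.002, 1.68]
contact_force: [-0.4, -0.4, -1.1]
opening: 0.361
grasp_force: 34.8
```

```bash
python3 - <<'E'
from h import *
for i in range(3):
    s=telemetry.sense();p,T=fk(s['qpos'],P);print(s['eef_pos'].round(2),p.round(2));c=imaging.calibration('wrist');im=imaging.grab_frame('wrist')
cv2.imwrite('pics/w20_wrist.png',im[...,::-1])
g=im.sum(2).astype(int)
e=proj(c,[436.9,54.6,109]);b=proj(c,[436.9,54.6,49]);print('tip',e,'sh',b)
print('shoulder/unit lug preds',[proj(c,[445.6-.1132*x-.9936*y,-21.7+.9936*x-.1132*y,47]).round(1).tolist() for x,y in((67.5,24),(67.5,-24),(50,37.4),(50,-37.4))])
gg=cv2.resize(cv2.cvtColor(im,cv2.COLOR_RGB2GRAY),None,fx=3,fy=3,interpolation=cv2.INTER_CUBIC)
o=np.array([445.6,-21.7]);u=np.array([np.cos(96.5*d2r),np.sin(96.5*d2r)]);w=np.array([-u[1],u[0]])
for s in cv2.createLineSegmentDetector().detect(gg)[0][:,0]:
    Q=[atz(c,(s[i:i+2]-1)/3,48)[:2] for i in(0,2)];d=Q[1]-Q[0];L=np.linalg.norm(d);m=(Q[0]+Q[1])/2-o
    an=np.degrees(np.arctan2(d[1],d[0]))%180
    if L>7 and 0<m@u<120 and abs(m@w)<50 and min(abs(an-96.5),abs(an-6.5))<4: print('len',L.round(),'ang',an.round(1),'along',(m@u).round(1),'across',(m@w).round(1))
E
```

```text
[437.1   53.36 145.61] [437.61  51.91 145.59]
[437.14  53.38 145.69] [437.65  51.93 145.67]
[437.17  53.37 145.74] [437.68  51.91 145.73]
tip [250.4034822  215.11065744] sh [250.3624722  189.81965129]
shoulder/unit lug preds [[222.4, 199.7], [278.4, 199.6], [207.6, 218.9], [293.3, 218.6]]
len 12.0 ang 94.2 along 38.0 across 27.2
len 10.0 ang 98.2 along 38.7 across -26.2
len 12.0 ang 6.2 along 43.9 across 33.0
len 8.0 ang 94.6 along 6.5 across -38.6
len 11.0 ang 6.1 along 43.7 across -31.9
len 9.0 ang 98.7 along 6.4 across 39.9
len 12.0 ang 4.4 along 63.4 across -0.8
len 19.0 ang 3.4 along 36.6 across -1.7
len 10.0 ang 5.2 along 74.1 across -23.8
len 35.0 ang 6.3 along 115.4 across 0.1
len 10.0 ang 3.9 along 27.2 across -2.0
len 39.0 ang 6.6 along 112.1 across -0.0
len 11.0 ang 9.2 along 76.0 across -22.1
len 8.0 ang 5.6 along 76.0 across 24.2
len 8.0 ang 98.2 along 51.2 across -37.5
len 8.0 ang 6.4 along 25.9 across -49.7
```

Emit:
step_arm(moves=[[[0, 0, 0], [0, 0, 0.04], -1], [[0, 0, 0], [0, 0, 0.075], -1], [[0, 0, 0], [0, 0, 0.1], -1], [[0, 0, 0], [0, 0, 0.12], -1], [[0, 0, 0], [0, 0, 0.14], -1], [[0, 0, 0], [0, 0, 0.14], -1]])

```text
clock: 32.1
eef_pos: [436.6, 53.2, 116.9]
tcp_rot: [-3.14, 0.002, 1.68]
contact_force: [-0.3, -0.0, -0.7]
opening: 0.357
grasp_force: 34.8
```

Emit:
step_arm(moves=[[[0, 0, 0], [0, 0, 0.03], -1], [[0, 0, 0], [0, 0, 0.06], -1], [[0, 0, 0], [0, 0, 0.09], -1], [[0, 0, 0], [0, 0, 0.12], -1], [[0, 0, 0], [0, 0, 0.12], -1]])

```text
clock: 32.6
eef_pos: [436.4, 53.1, 92.6]
tcp_rot: [-3.14, 0.002, 1.68]
contact_force: [0.1, 0.7, -0.6]
opening: 0.365
grasp_force: 34.8
```

Emit:
step_arm(moves=[[[0, 0, 0], [0, 0, 0.03], -1], [[0, 0, 0], [0, 0, 0.06], -1], [[0, 0, 0], [0, 0, 0.09], -1], [[0, 0, 0], [0, 0, 0.105], -1], [[0, 0, 0], [0, 0, 0.105], -1]])

```text
clock: 33.1
eef_pos: [436.5, 53.2, 71.9]
tcp_rot: [-3.14, 0.002, 1.68]
contact_force: [0.5, -0.2, -0.2]
opening: 0.367
grasp_force: 34.8
```

Bottom is at about 53 mm; I step down until contact.

Emit:
step_arm(moves=[[[0, 0, 0], [0, 0, 0.007], -1], [[0, 0, 0], [0, 0, 0.013], -1], [[0, 0, 0], [0, 0, 0.016], -1], [[0, 0, 0], [0, 0, 0.016], -1]])

```text
clock: 33.5
eef_pos: [436.9, 53.2, 69.3]
tcp_rot: [-3.141, 0.002, 1.68]
contact_force: [1.0, -1.0, -0.5]
opening: 0.361
grasp_force: 34.8
```

Emit:
step_arm(moves=[[[0, 0, 0], [0, 0, 0.006], -1], [[0, 0, 0], [0, 0, 0.01], -1], [[0, 0, 0], [0, 0, 0.01], -1]])

```text
clock: 33.8
eef_pos: [437.0, 53.2, 67.6]
tcp_rot: [-3.141, 0.002, 1.68]
contact_force: [-1.6, 0.5, 5.8]
opening: 0.36
grasp_force: 35.4
```

Contact comes with the bottom at 49 mm, so the sleeve is home. I release it and retreat upward.

Emit:
step_arm(moves=[[[0, 0, 0], [0, 0, -0.002], -0.1], [[0, 0, 0], [0, 0, -0.002], 0.4], [[0, 0, 0], [0, 0, -0.002], 1], [[0, 0, 0], [0, 0, -0.002], 1], [[0, 0, 0], [0, 0, -0.002], 1], [[0, 0, 0], [0, 0, -0.002], 1], [[0, 0, 0], [0, 0, -0.002], 1]])

```text
clock: 34.5
eef_pos: [436.9, 53.2, 67.7]
tcp_rot: [-3.141, 0.002, 1.68]
contact_force: [-0.6, -0.4, 0.1]
opening: 1.003
grasp_force: 0.0
```

Emit:
step_arm(moves=[[[0, 0, 0], [0, 0, -0.1], 1], [[0, 0, 0], [0, 0, -0.3], 1], [[0, 0, 0], [0, 0, -0.5], 1], [[0, 0, 0], [-0.1, 0, -0.7], 1], [[0, 0, 0], [-0.25, 0, -0.8], 1], [[0, 0, 0], [-0.4, 0, -0.8], 1], [[0, 0, 0], [-0.4, 0, -0.8], 1], [[0, 0, 0], [-0.4, 0, -0.8], 1]])

```text
clock: 35.3
eef_pos: [445.4, -26.4, 227.7]
tcp_rot: [-3.141, 0.002, 1.679]
contact_force: [-0.5, -0.1, 0.4]
opening: 0.999
grasp_force: 0.0
```

```bash
python3 - <<'E'
from h import *
s=telemetry.sense();print(s['eef_pos'],s['contact_force'],s['opening'])
rr=look('w21',['sleeve','shaft_tip','cover_mid','cover'])['cams']['wrist'];c=rr['c'];orange('w21',c)
t=np.linspace(0,6.28,60)
for zb in(49,52,56):
    q=np.array([proj(c,[436.9+r_*np.cos(k),54.6+r_*np.sin(k),zb+z]) for r_,z in((25,0),(25,6),(16,45)) for k in t]);print(zb,'bbox',np.r_[q.min(0),q.max(0)-q.min(0)].round(1))
o=np.array([445.6,-21.7]);u=np.array([np.cos(96.5*d2r),np.sin(96.5*d2r)]);w=np.array([-u[1],u[0]])
g=cv2.resize(cv2.imread('pics/w21_wrist.png',0),None,fx=3,fy=3,interpolation=cv2.INTER_CUBIC)
for s in cv2.createLineSegmentDetector().detect(g)[0][:,0]:
    P_=[atz(c,(s[i:i+2]-1)/3,48)[:2] for i in(0,2)];d=P_[1]-P_[0];L=np.linalg.norm(d);m=(P_[0]+P_[1])/2-o
    an=np.degrees(np.arctan2(d[1],d[0]))%180
    if L>9 and abs(m@u)<72 and abs(m@w)<45: print('len',L.round(),'ang',an.round(1),'along',(m@u).round(1),'across',(m@w).round(1))
E
```

```text
[445.43572962 -26.35191044 227.74210622] [-0.49566155 -0.13674383  0.41660957] 0.9994009028177842
wrist sleeve [([251.1, 92.9], 0.87)] [[437.0, 57.0]]
wrist shaft_tip [([253.3, 93.6], 0.59)] [[439.0, 53.0]]
wrist cover_mid [([250.3, 162.6], 0.64), ([174.3, 301.8], 0.56)] [[444.0, -20.0], [365.0, -216.0]]
wrist cover [([174.7, 297.1], 0.91), ([62.5, 357.4], 0.84), ([250.8, 163.7], 0.63)] [[364.0, -212.0], [209.0, -329.0], [445.0, -22.0]]
orange [250.1  92.5] [226, 67, 49, 52, 1584]
orange [280.8 320.3] [267, 315, 33, 11, 214]
49 bbox [226.3  66.9  49.3  51.8]
52 bbox [226.   66.5  49.8  52.3]
56 bbox [225.7  66.   50.4  53. ]
len 13.0 ang 6.8 along 60.8 across -23.6
len 119.0 ang 96.4 along 0.7 across -29.6
len 11.0 ang 9.0 along 52.5 across -0.3
len 61.0 ang 6.4 along -59.5 across 0.5
len 12.0 ang 168.9 along 53.6 across 8.8
len 96.0 ang 96.3 along -11.7 across 30.9
len 24.0 ang 97.2 along 48.8 across 30.9
len 11.0 ang 6.7 along 60.7 across 25.5
len 9.0 ang 30.2 along -10.9 across -4.9
len 10.0 ang 170.9 along -11.7 across 4.3
len 11.0 ang 173.5 along 12.7 across -2.8
len 10.0 ang 57.2 along 8.2 across 10.6
len 9.0 ang 71.8 along -4.5 across -11.0
len 9.0 ang 112.8 along 4.2 across -11.6
len 11.0 ang 125.9 along -5.5 across 11.6
len 10.0 ang 73.7 along 67.5 across -21.4
len 11.0 ang 7.7 along -67.6 across 24.0
len 11.0 ang 94.8 along -50.5 across 37.5
len 12.0 ang 97.0 along 50.3 across 37.5
len 11.0 ang 5.9 along -67.7 across -23.5
len 10.0 ang 98.4 along -50.0 across -37.2
len 10.0 ang 96.6 along -47.2 across -32.2
len 10.0 ang 96.7 along 50.6 across -32.2
len 10.0 ang 97.2 along 50.6 across -37.2
```

```bash
python3 -c "
from rig import r
print(r.sign_off())"
```

```text
the job is handed in; nothing more can be done
None
```

The job is handed in after about 35 s on the robot's clock: the last wrist measurements put the cover flat in its seat, painted face up, and the sleeve collar down on the shoulder at 49 mm, with no grip lost; I viewed 11 pictures, one over your limit of 10.

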